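# Close up a tappet chest and check the cover with a straightedge

## Task

Stand every valve lifter that is on the bench in a bore of the engine's tappet chest, one to a bore and right down. Then fit the cover: hold it tilted, hook its lip under the chest's ledge, and swing it down until it is fully home. Last, lay the straightedge flat on the chest's bright flange, flush along the cover's far edge and about midway along it, and leave it there; do not disturb the pistons and the carton.

Things in the scene. Friction and masses are not known exactly. Their poses are not given: they have to be found in the camera images.
- chest: Fixed grey tappet chest, an open box. Origin: centre of its underside, on the bench; x from the ledge side (nearer the robot) to the flange side, y along the bores, z up. Cavity x +-58, y +-96 mm; in it, at height 40, a bright deck with four bores along y. Rim at height 96: near wall x -80 to -58, side walls out to y +-110
- ledge (a point): Middle of the inner lower edge of the dark ledge above the near wall: chest x -64, height 110. The ledge spans y +-80, chest x -88 to -64, top at height 118; the slot below it (height 96 to 110) is 14 mm deep and ends at chest x -78
- flange (a point): Middle of the bright flat flange beyond the cavity: chest x +92, height 96 (level with the rim). It spans chest x +58 to +126, y +-125 mm; a bead 8 mm high, x 126 to 134, ends it
- bore0 (a point): Centre of the floor of bore 0 (5 mm above the bench); the bore is 36 mm across, 35 deep, mouth at height 40 with a 3 mm chamfer. At y -66 mm in the chest's frame, x 0
- bore1 (a point): Centre of the floor of bore 1 (5 mm above the bench); the bore is 36 mm across, 35 deep, mouth at height 40 with a 3 mm chamfer. At y -22 mm in the chest's frame, x 0
- bore2 (a point): Centre of the floor of bore 2 (5 mm above the bench); the bore is 36 mm across, 35 deep, mouth at height 40 with a 3 mm chamfer. At y 22 mm in the chest's frame, x 0
- bore3 (a point): Centre of the floor of bore 3 (5 mm above the bench); the bore is 36 mm across, 35 deep, mouth at height 40 with a 3 mm chamfer. At y 66 mm in the chest's frame, x 0
- lifter0: Plain steel valve lifter, a cylinder 32 mm across and 75 long standing upright, 0.25 kg. Origin: centre of its underside; z along it. May be absent. Seated, its top is 80 mm above the bench, 40 above the deck
- lifter1: Plain steel valve lifter, a cylinder 32 mm across and 75 long standing upright, 0.25 kg. Origin: centre of its underside; z along it. May be absent. Seated, its top is 80 mm above the bench, 40 above the deck
- lifter2: Plain steel valve lifter, a cylinder 32 mm across and 75 long standing upright, 0.25 kg. Origin: centre of its underside; z along it. May be absent. Seated, its top is 80 mm above the bench, 40 above the deck
- lifter3: Plain steel valve lifter, a cylinder 32 mm across and 75 long standing upright, 0.25 kg. Origin: centre of its underside; z along it. May be absent. Seated, its top is 80 mm above the bench, 40 above the deck
- lifter0_mid (a point): Middle of lifter 0, 37.5 mm above its underside
- lifter1_mid (a point): Middle of lifter 1, 37.5 mm above its underside
- lifter2_mid (a point): Middle of lifter 2, 37.5 mm above its underside
- lifter3_mid (a point): Middle of lifter 3, 37.5 mm above its underside
- cover: Cast aluminium cover, 0.5 kg. Origin: centre of the plate's underside; x from lip to far edge, z up. Plate 6 mm thick, x -60 to +74, y +-104 mm. Grip rib on top: x +-7, y +-45, from 6 to 42 mm above the underside. Below, two ribs 12 deep (x +-55.5, |y| 85 to 93): it stands on them on the bench, they drop into the cavity. Home, its frame lies over the chest's, underside at height 96
- cover_lip (a point): Middle of the lower edge of the lip, x -74, z 0 in the cover's frame. The lip is a tongue 6 mm thick, x -74 to -60, y +-75. Home, it has about 2.5 mm play in x, 3 mm in y. The ribs are too deep to slide the cover in level: enter tilted 15 to 20 degrees, far edge up
- cover_edge (a point): Middle of the lower edge of the cover's far edge, x +74, z 0 in the cover's frame, axes as the cover's
- straightedge: Steel straightedge 220 mm long (its y), 30 wide (its x), 8 thick, 0.4 kg, the same both ways round. Origin: centre of its underside. On top a grip rib in the middle: x +-6, y +-50, from 8 to 44 mm above the underside. Laid flush, its origin is 15 mm beyond the cover's far edge
- piston_a: Bystander: aluminium piston, 96 mm across, 85 tall; origin centre of underside
- piston_b: Bystander: another such piston
- carton: Bystander: blue and white carton 70 x 110 x 50 mm; origin centre of underside
Mind the look-alikes: they are no part of the job. Leave any blue look-alike of the lifter0 alone.

How it is judged:
On the way, in this order (a step that is already met when the one before it is completed fails the run):
1. all the lifters present stand in the bores ((horizontal distance between lifter0_mid and bore0 below 0.007 m or horizontal distance between lifter0_mid and bore1 below 0.007 m or horizontal distance between lifter0_mid and bore2 below 0.007 m or horizontal distance between lifter0_mid and bore3 below 0.007 m) and z of lifter0_mid in the frame of chest between 0.036 and 0.049 m and angle between each of lifter0, lifter1, lifter2, lifter3's own z axis and vertical below 0.2 rad and (horizontal distance between lifter1_mid and bore0 below 0.007 m or horizontal distance between lifter1_mid and bore1 below 0.007 m or horizontal distance between lifter1_mid and bore2 below 0.007 m or horizontal distance between lifter1_mid and bore3 below 0.007 m) and z of lifter1_mid in the frame of chest between 0.036 and 0.049 m and (horizontal distance between lifter2_mid and bore0 below 0.007 m or horizontal distance between lifter2_mid and bore1 below 0.007 m or horizontal distance between lifter2_mid and bore2 below 0.007 m or horizontal distance between lifter2_mid and bore3 below 0.007 m) and z of lifter2_mid in the frame of chest between 0.036 and 0.049 m and (horizontal distance between lifter3_mid and bore0 below 0.007 m or horizontal distance between lifter3_mid and bore1 below 0.007 m or horizontal distance between lifter3_mid and bore2 below 0.007 m or horizontal distance between lifter3_mid and bore3 below 0.007 m) and z of lifter3_mid in the frame of chest between 0.036 and 0.049 m), for 0.2 s.
2. the cover's lip is under the ledge with the cover tilted, far edge up (x of cover_lip in the frame of chest between -0.08 and -0.066 m and z of cover_lip in the frame of chest between 0.092 and 0.106 m and y of cover_lip in the frame of chest between -0.02 and 0.02 m and angle between cover's own z axis and vertical above 0.1 rad and z of cover_edge in the frame of chest above 0.108 m), for 0.05 s.
3. the cover is down and home (z of cover_lip in the frame of chest between 0.092 and 0.1 m and z of cover_edge in the frame of chest between 0.092 and 0.1 m and x of cover_lip in the frame of chest below -0.066 m and angle between cover's own z axis and vertical below 0.03 rad), for 0.2 s.
At the end, for the whole second after the job is handed in: Lifters present are down in bores (7 mm of centre, 6 mm of full depth, lean < 0.2 rad); cover home (4 mm in height, lip 2 mm under the ledge, tilt < 0.03 rad); straightedge flat on the flange within 3.5 mm of the cover's far edge, 0.03 rad parallel, 40 mm of midway; all at rest (all of step 1 and all of step 3 and x of straightedge in the frame of cover_edge between 0.011 and 0.0185 m and y of straightedge in the frame of cover_edge between -0.04 and 0.04 m and z of straightedge in the frame of chest between 0.093 and 0.1 m and angle between the y axis of straightedge and the y axis of cover, either way round below 0.03 rad and angle between straightedge's own z axis and vertical below 0.05 rad and linear speed of each of cover, straightedge, lifter0, lifter1, lifter2, lifter3 below 0.02 m/s); the robot touches nothing.
It fails at once if piston_a pushed aside or tipped (distance of piston_a from where it was at the start of the episode above 0.03 m or angle between piston_a's own z axis and vertical above 0.3 rad).
It fails at once if piston_b pushed aside or tipped (distance of piston_b from where it was at the start of the episode above 0.03 m or angle between piston_b's own z axis and vertical above 0.3 rad).
It fails at once if carton pushed aside or tipped (distance of carton from where it was at the start of the episode above 0.03 m or angle between carton's own z axis and vertical above 0.3 rad).
Of lifter0, lifter1, lifter2, lifter3 only 3 to 4 are there at a start; the rules pass over those that are not, and their reading is None.
At some moment in a run one of straightedge, cover may be knocked a few centimetres aside while the robot is not near it.
It also fails if it takes over 210 s, if anything falls off the work surface, if the arm or the gripper's body presses on something with over 40 N, if the wrist force passes 120 N, or if a joint passes its speed limit or range.

## Robot

A 6-joint arm with a two-finger parallel gripper is mounted at the origin on the work surface. World frame = base frame: x ahead of the robot, y to its left, z up, the work surface at z = 0. Lengths are in m, angles in rad, forces in N, time in s.
With the tool pointing down it reaches from about 0.325 to 1 m from the base axis. Payload 5.1 kg.
Tool frame: the origin (TCP) lies midway between the tips of the shut fingers; the grasp point (between the pads) lies 19 mm behind it; z points along the fingers, y is the line along which they close (so a half turn about z gives the same grasp; the last joint's range is limited). The gripper opens to 85 mm and grips with 20 to 120 N. Pads are 22 mm wide; open, the fingers measure 114 mm over their backs; the gripper's body (76 mm by 85 mm) begins 54 mm behind the grasp point. The pads swing forward as they close: fully open they stand 13 mm farther back than shut.
Start: joints at [-1.25, 0.124, 1.65, -0, 1.367, -0.083], TCP at [0.255, -0.598, 0.231] pointing down, gripper open.
Joint ranges: [-2.61, 2.61], [-1.02, 2.33], [0.03, 2.71], [-1.35, 4.49], [0.32, 2.68], [-2.91, 2.91]. Speed limits (rad/s): [2.57, 2.57, 3.14, 3.14, 3.14, 3.14].

## Interface

Orientations are given as [roll, pitch, yaw] about the fixed x, y, z axes, in that order (R = Rz(yaw) Ry(pitch) Rx(roll)).
In Python, from workcell import * gives the robot as it stands. The module is installed in compiled form; this text tells all that it offers.
- The arm moves only by the tool drive_tool, never from a script. Its argument "rows" is a list that holds one entry, the list of rows, each a list of 7 numbers: the turn, a rotation vector about the tool's x, y, z in degrees, then the shift along the tool's x, y, z in m, then the closure, from 0 (fully open) to 1 (shut). A call has 1 to 5 rows; each row is the pose to reach, as a shift and turn from the pose commanded when the call began, along the tool's axes at that moment; what a row does not reach only later rows make up. A row lasts 1/12 s, in which the tool goes at most 41.7 mm and 7.16 degrees, less where a joint would pass 70% of its speed; a pose out of reach is approached as far as the arm can. A call with a gripper value outside its range is refused whole. The fingers move at their own pace and stop on an object; "grip_force" is the grip in N (left out, the last holds). Time passes only in rows, so rows that repeat a pose let the fingers close. It gives the time, the measured TCP pose, the force, the opening and the grip force at its end, in the units of the state.
- read_state(): the state, without advancing time (a new reading comes with each control period).
- read_camera(name): name is "scene" or "top" or "wrist"; returns the picture (480x640x3 uint8, red, green, blue); there is no depth.
- get_calibration(name): a dict with "vfov" (degrees; the focal length in pixels is half the picture's height over the tangent of half this angle, whatever the lens; pixels are square), "cx", "cy" (the principal point, pixels), "R" (3x3) and "t" (3): a world point X has camera coordinates R X + t; the wrist camera has in their place "mount" (4x4, takes a point from camera to tool coordinates, whose origin is the TCP and whose axes are the flange's). Camera axes: x right, y down, z forward; pixel columns grow to the right and rows downward; lengths in m; the calibration is good to about 2 mm. The wrist camera is an equidistant fisheye: a pixel r from the principal point sees the ray r / f radians off the axis. A picture is of the moment at which its call begins: read the wrist's pose just before it. get_calibration takes no time and is no camera call.
- close_job(): hands the job in; it is judged then, once.
The state is a dict: "t": time; "q": joint angles; "joint_vel": joint speeds; "effort": joint torques, N m; "position": TCP position; "eef_rot": TCP orientation; "force": force on the tool from outside, world axes, zero at the start; "ft_torque": the same for the moment, N m; "opening": finger opening in m; "finger_force": force on a finger pad.
Only numpy, scipy, OpenCV 4.12 (cv2) and the standard library are available. Lean on these libraries where they do the work, as an engineer would, in place of code of your own. Each camera call takes 0.05 s, during which the arm holds its last target. There are 200 camera calls.

## Working session

There is one attempt and no reset: what is moved stays moved. The work goes in short steps, Python scripts to look and compute and a tool call to move; the robot and the scene stay as the last step left them, time stands still between calls to the robot, and variables do not carry over. Pictures are saved under pics/ and viewed, at most 14 in all, crops included, and the job is handed in when it is done.

Besides the shell and the picture viewer there is one more tool, called by a JSON object that holds its "op" and its "data", one argument or row to a line. drive_tool: Moves the arm, as the interface text tells. Its arguments: {"type":"object","properties":{"rows":{"type":"array","items":{"type":"array","items":{"type":"array","items":{"type":"number"}}}},"grip_force":{"type":"number"}},"required":["rows"]}

```bash
mkdir -p pics; python3 - <<'E'
from workcell import *
import cv2
s=read_state();print(s)
for n in("scene","top"):
    cv2.imwrite(f"pics/{n}0.png",cv2.cvtColor(read_camera(n),cv2.COLOR_RGB2BGR))
for n in("scene","top","wrist"):print(n,get_calibration(n))
E
```

```text
{'t': 0.0, 'q': array([-1.24958097e+00,  1.24487793e-01,  1.65169823e+00, -9.57147440e-06,
        1.36745262e+00, -8.25889136e-02]), 'joint_vel': array([ 0.00231958,  0.000776  , -0.00067055, -0.00068566, -0.00143381,
        0.00156597]), 'effort': array([-3.66874112e-03, -4.23618042e+01, -3.65453804e+01, -8.07026663e-05,
        7.03713289e-03,  1.89507102e-05]), 'position': array([ 0.25518226, -0.5971522 ,  0.23004988]), 'eef_rot': array([-3.13955286e+00, -1.59445586e-04,  4.03806053e-01]), 'force': array([ 0.19386264, -0.69575418, -0.03557739]), 'ft_torque': array([ 0.03138839, -0.03734439,  0.02200673]), 'finger_force': 0.0, 'opening': 0.08525673595893828}
scene {'vfov': 50.837782782342465, 'cx': 316.1088137868345, 'cy': 243.17749114629584, 'R': array([[-0.60505228,  0.79610635, -0.01124322],
       [ 0.58342904,  0.43371694, -0.6866587 ],
       [-0.54177698, -0.42202404, -0.72689299]]), 't': array([ 0.3520866 , -0.29888309,  1.43127056])}
top {'vfov': 43.53600635688662, 'cx': 319.1158238925323, 'cy': 240.30360090971888, 'R': array([[-0.02563114, -0.99964377,  0.00744218],
       [-0.98586648,  0.02404355, -0.16579863],
       [ 0.16556063, -0.01158661, -0.98613155]]), 't': array([0.02915767, 0.57326526, 1.56675788])}
wrist {'vfov': 65.70646984690485, 'cx': 311.74825246665006, 'cy': 239.2489559730015, 'mount': array([[ 6.61393094e-04, -9.59560493e-01, -2.81501727e-01,
         7.24483016e-02],
       [ 9.99999547e-01,  8.27431369e-04, -4.70965705e-04,
         2.08677006e-04],
       [ 6.84843443e-04, -2.81501287e-01,  9.59560606e-01,
        -1.43820021e-01],
       [ 0.00000000e+00,  0.00000000e+00,  0.00000000e+00,
         1.00000000e+00]])}
```

View pics/top0.png

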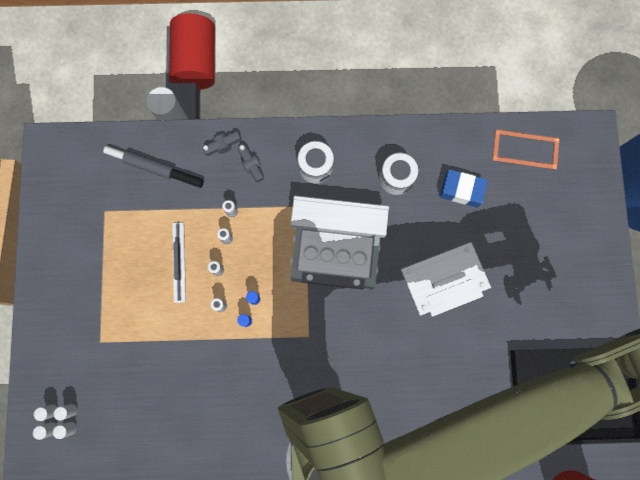

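View pics/scene0.png

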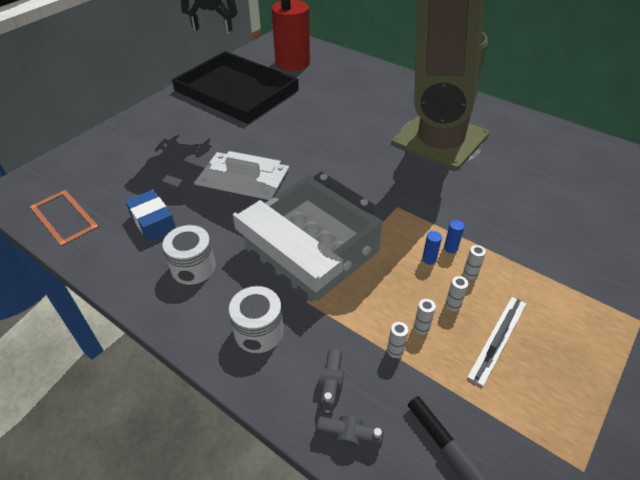

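The top view shows the chest near (335,240), the cover near (447,280), the straightedge at (179,262), four grey lifters at (228,207), (223,235), (214,268) and (217,305), and two blue look-alikes. Next I take enlarged crops.

```bash
python3 - <<'E'
import cv2
t=cv2.imread("pics/top0.png")
a=cv2.resize(t[195:320,165:315],None,fx=4,fy=4,interpolation=cv2.INTER_CUBIC)
cv2.imwrite("pics/cA.png",a)
b=cv2.resize(t[185:325,285:500],None,fx=3.7,fy=3.7,interpolation=cv2.INTER_CUBIC)
cv2.imwrite("pics/cB.png",b)
E
```

```text
(no output)
```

View pics/cA.png

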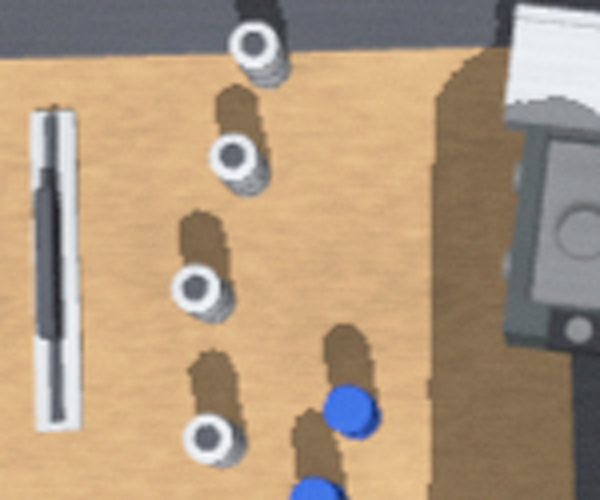

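View pics/cB.png

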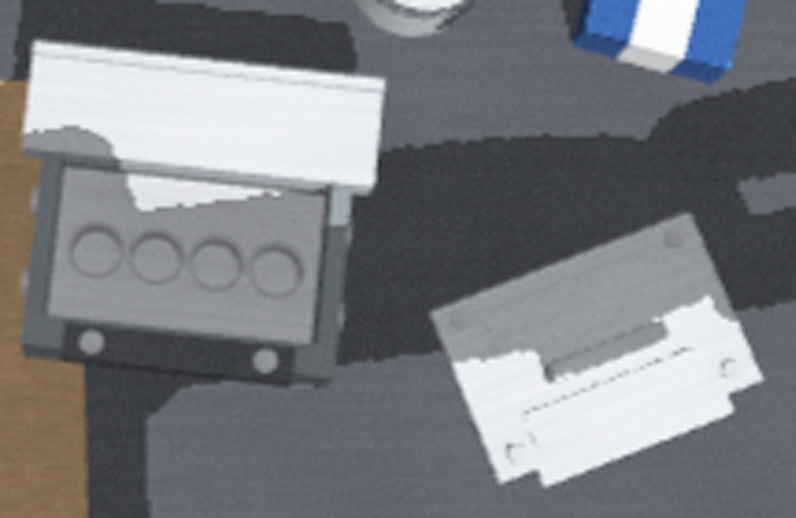

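Crop A shows the lifter tops at crop pixels (254,45), (233,157), (196,288) and (208,438), and the straightedge corners around (31,111) to (81,430). Crop B shows the bores at (97,250), (157,257), (216,264) and (276,271), and the cover plate corners at (430,313), (690,213), (762,380) and (500,484).

```bash
cat > h.py <<'E'
from workcell import *
import numpy as np, cv2
from scipy.spatial.transform import Rotation as Ro
def ray(n,u,v,st=None):
    c=get_calibration(n); f=240/np.tan(np.radians(c["vfov"]/2))
    p=np.array([u-c["cx"],v-c["cy"]])
    if n=="wrist":
        r=np.hypot(*p); th=r/f
        d=np.r_[p/max(r,1e-9)*np.sin(th),np.cos(th)]
        s=st or read_state(); R=Ro.from_euler("xyz",s["eef_rot"]).as_matrix(); M=c["mount"]
        return R@M[:3,3]+s["position"], R@M[:3,:3]@d
    R=c["R"]; return -R.T@c["t"], R.T@np.r_[p/f,1]
def at(n,u,v,z,st=None):
    o,d=ray(n,u,v,st); return o+d*(z-o[2])/d[2]
def pix(X,n,st=None):
    c=get_calibration(n); f=240/np.tan(np.radians(c["vfov"]/2)); X=np.atleast_2d(X)
    if n=="wrist":
        s=st or read_state(); R=Ro.from_euler("xyz",s["eef_rot"]).as_matrix(); M=c["mount"]
        p=((X-s["position"])@R-M[:3,3])@M[:3,:3]
        r=np.hypot(p[:,0],p[:,1]); th=np.arctan2(r,p[:,2])
        return p[:,:2]/r[:,None]*(th*f)[:,None]+[c["cx"],c["cy"]]
    p=X@c["R"].T+c["t"]; return p[:,:2]/p[:,2:]*f+[c["cx"],c["cy"]]
def fit2(model,world):  # planar pose x,y,yaw from matching 2D points
    m=np.array(model,float);w=np.array(world)[:,:2]; mc,wc=m.mean(0),w.mean(0)
    a=m-mc;b=w-wc; th=np.arctan2((a[:,0]*b[:,1]-a[:,1]*b[:,0]).sum(),(a*b).sum())
    c,s=np.cos(th),np.sin(th);Rm=np.array([[c,-s],[s,c]]); t=wc-Rm@mc
    return t,th,np.abs(m@Rm.T+t-w).max()
def shot(n,name,crop=None,k=1):
    s=read_state(); im=cv2.cvtColor(read_camera(n),cv2.COLOR_RGB2BGR)
    if crop: x0,y0,x1,y1=crop; im=im[y0:y1,x0:x1]
    cv2.imwrite(f"pics/{name}.png",cv2.resize(im,None,fx=k,fy=k,interpolation=cv2.INTER_CUBIC) if k!=1 else im); return s
E
python3 - <<'E'
from h import *
np.set_printoptions(precision=4,suppress=True)
A=lambda u,v,z:at("top",165+(u+.5)/4-.5,195+(v+.5)/4-.5,z)
B=lambda u,v,z:at("top",285+(u+.5)/3.7-.5,185+(v+.5)/3.7-.5,z)
L=[A(u,v,.075) for u,v in[(254,45),(233,157),(196,288),(208,438)]]
print("lif",np.array(L)); print("scene pix pred",pix(np.array(L),"scene"))
b=[B(u,v,.04) for u,v in[(97,250),(157,257),(216,264),(276,271)]]
C=fit2([(0,.066),(0,.022),(0,-.022),(0,-.066)],b);print("chest bores",C)
print("chest bead",fit2([(.134,.125),(.134,-.125)],[B(34,40,.104),B(385,78,.104)]))
print("cover",fit2([(.074,.104),(.074,-.104),(-.06,-.104),(-.06,.104)],[B(430,313,.018),B(690,213,.018),B(762,380,.018),B(500,484,.018)]))
print("se",fit2([(.015,.11),(.015,-.11),(-.015,-.11),(-.015,.11)],[A(31,111,.008),A(81,430,.008),A(37,430,.008),A(31,111,.008)]),[A(u,v,.008) for u,v in[(31,111),(75,110),(81,430),(37,430)]])
print("pistons",at("top",316,158,.085),at("top",400,170,.085),"carton",at("top",465,187,.05))
E
```

```text
lif [[0.6681 0.255  0.075 ]
 [0.5927 0.2689 0.075 ]
 [0.5061 0.293  0.075 ]
 [0.4081 0.2849 0.075 ]]
scene pix pred [[399.6162 326.6715]
 [426.904  303.2118]
 [459.6557 280.3102]
 [477.604  248.677 ]]
chest bores (array([ 0.5339, -0.027 ]), np.float64(-0.14267694350074586), np.float64(0.0005394209364389807))
chest bead (array([ 0.5357, -0.0272]), np.float64(-0.13449611284816645), np.float64(2.545744394827354e-05))
cover (array([ 0.4592, -0.3283]), np.float64(0.34296008178881343), np.float64(0.0007284070970674517))
se (array([0.5305, 0.4072]), np.float64(-1.4718250056312403), np.float64(0.01511577889115906)) [array([0.6406, 0.4183, 0.008 ]), array([0.6405, 0.3879, 0.008 ]), array([0.42  , 0.3813, 0.008 ]), array([0.4207, 0.411 , 0.008 ])]
pistons [0.7918 0.0179 0.085 ] [ 0.7532 -0.2063  0.085 ] carton [ 0.7111 -0.3868  0.05  ]
```

{"op": "drive_tool", "data": {
  "rows": [
    [[0, 0, -33.5, 0, 0, -0.03, 0], [0, 0, -33.5, 0, 0, -0.03, 0], [0, 0, -33.5, 0, 0, -0.03, 0], [0, 0, -33.5, 0, 0, -0.03, 0], [0, 0, -33.5, 0, 0, -0.03, 0]]
  ]
}}

```text
t: 0.52
position: [0.2553, -0.5975, 0.2608]
eef_rot: [-3.141, -0.001, 0.994]
force: [0.7, 0.7, -0.3]
opening: 0.0849
finger_force: 0.0
```

{"op": "drive_tool", "data": {
  "rows": [
    [[0, 0, -33.4, 0, 0, 0, 0], [0, 0, -33.4, 0, 0, 0, 0], [0, 0, -33.4, 0, 0, 0, 0], [0, 0, -33.4, 0, 0, 0, 0], [0, 0, -33.4, 0, 0, 0, 0]]
  ]
}}

```text
t: 0.93
position: [0.2553, -0.5974, 0.2605]
eef_rot: [-3.141, -0.001, 1.577]
force: [-0.5, 0.1, 0.1]
opening: 0.0854
finger_force: 0.0
```

{"op": "drive_tool", "data": {
  "rows": [
    [[0, 0, 0, 0.15, 0.1, 0, 0], [0, 0, 0, 0.15, 0.1, 0, 0], [0, 0, 0, 0.15, 0.1, 0, 0], [0, 0, 0, 0.15, 0.1, 0, 0], [0, 0, 0, 0.15, 0.1, 0, 0]]
  ]
}}

```text
t: 1.35
position: [0.3573, -0.4437, 0.2608]
eef_rot: [3.141, -0.002, 1.575]
force: [1.0, -1.3, -0.7]
opening: 0.0854
finger_force: 0.0
```

{"op": "drive_tool", "data": {
  "rows": [
    [[0, 0, 0, 0.15, 0.1, 0, 0], [0, 0, 0, 0.15, 0.1, 0, 0], [0, 0, 0, 0.15, 0.1, 0, 0], [0, 0, 0, 0.15, 0.1, 0, 0], [0, 0, 0, 0.15, 0.1, 0, 0]]
  ]
}}

```text
t: 1.77
position: [0.457, -0.2939, 0.261]
eef_rot: [3.141, -0.002, 1.575]
force: [-0.2, 0.4, 1.2]
opening: 0.0853
finger_force: 0.0
```

{"op": "drive_tool", "data": {
  "rows": [
    [[0, 0, 0, 0.15, 0.08, 0, 0], [0, 0, 0, 0.15, 0.08, 0, 0], [0, 0, 0, 0.15, 0.08, 0, 0], [0, 0, 0, 0.15, 0.08, 0, 0], [0, 0, 0, 0.15, 0.08, 0, 0]]
  ]
}}

```text
t: 2.18
position: [0.537, -0.1426, 0.2609]
eef_rot: [3.141, -0.002, 1.577]
force: [-1.1, 0.5, -0.1]
opening: 0.0853
finger_force: 0.0
```

{"op": "drive_tool", "data": {
  "rows": [
    [[0, 0, 0, 0.12, 0, 0, 0], [0, 0, 0, 0.12, 0, 0, 0], [0, 0, 0, 0.12, 0, 0, 0], [0, 0, 0, 0.12, 0, 0, 0], [0, 0, 0, 0.12, 0, 0, 0]]
  ]
}}

```text
t: 2.6
position: [0.5349, -0.0264, 0.261]
eef_rot: [-3.141, 0.001, 1.575]
force: [-0.2, -0.4, 0.4]
opening: 0.0852
finger_force: 0.0
```

Works as expected, so I look at the chest with the wrist camera.

```bash
python3 - <<'E'
from h import *
s=shot("wrist","w1");print(s["position"],s["eef_rot"])
cc=np.array([.534,-.027]);th=-.138;c,k=np.cos(th),np.sin(th);R=np.array([[c,-k],[k,c]])
for y in(.066,.022,-.022,-.066):print(pix(np.r_[cc+R@[0,y],.04],"wrist",s))
import pickle;pickle.dump(s,open("w1.pkl","wb"))
E
```

```text
[ 0.53486303 -0.02640302  0.26099956] [-3.14110118e+00  5.49420137e-04  1.57457670e+00]
[[319.75189438 140.42769891]]
[[313.28741222 184.46176268]]
[[307.08485804 227.11399419]]
[[301.28204466 267.3808968 ]]
```

View pics/w1.png

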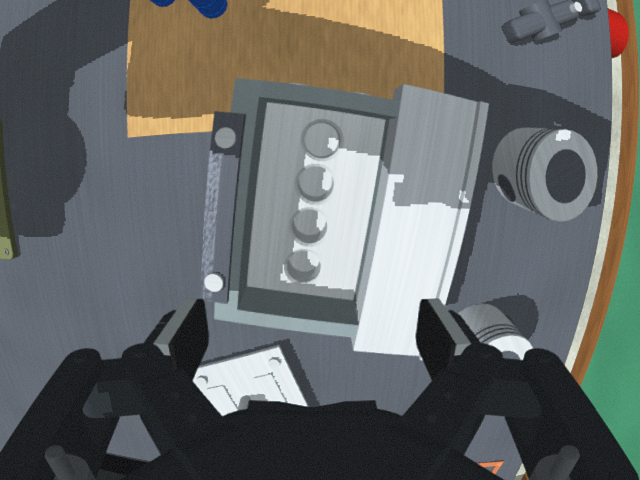

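The wrist view shows the bores at about (322,139), (315,183), (309,226) and (303,265), roughly 2 px off the prediction. I enlarge it.

```bash
python3 - <<'E'
import cv2
t=cv2.imread("pics/w1.png")
cv2.imwrite("pics/w1c.png",cv2.resize(t[95:295,265:375],None,fx=3,fy=3,interpolation=cv2.INTER_CUBIC))
E
```

```text
(no output)
```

View pics/w1c.png

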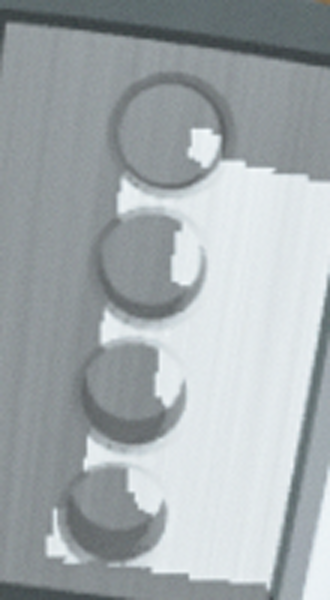

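```bash
python3 - <<'E'
from h import *;import pickle
s=pickle.load(open("w1.pkl","rb"))
W=[at("wrist",265+u/3-.33,95+v/3-.33,.04,s) for u,v in[(171.5,132),(152.5,264),(135,392),(114.5,511)]]
print(np.array(W).round(4)); C=fit2([(0,.066),(0,.022),(0,-.022),(0,-.066)],W);print(C)
print(at("wrist",237,79,.096,s),at("wrist",359,332,.096,s))
t,th,_=C;t=(t+[.5345,-.027])/2 ;print(t)
th=-.14;c,k=np.cos(th),np.sin(th);R=np.array([[c,-k],[k,c]])
for y in(-.066,-.022,.022,.066):print(y,(t+R@[0,y]).round(4))
E
```

```text
[[ 0.5451  0.0401  0.04  ]
 [ 0.5392 -0.0034  0.04  ]
 [ 0.5336 -0.0469  0.04  ]
 [ 0.5266 -0.0897  0.04  ]]
(array([ 0.53611049, -0.02497823]), np.float64(-0.1404267963814878), np.float64(0.0006264117245922685))
[0.47346278 0.09229395 0.096     ] [ 0.58156893 -0.13786903  0.096     ]
[ 0.53530525 -0.02598911]
-0.066 [ 0.5261 -0.0913]
-0.022 [ 0.5322 -0.0478]
0.022 [ 0.5384 -0.0042]
0.066 [0.5445 0.0394]
```

{"op": "drive_tool", "data": {
  "rows": [
    [[0, 0, 0, 0.16, 0, 0, 0], [0, 0, 0, 0.16, 0, 0, 0], [0, 0, 0, 0.16, 0, 0, 0], [0, 0, 0, 0.16, 0, 0, 0], [0, 0, 0, 0.16, 0, 0, 0]]
  ]
}}

```text
t: 3.07
position: [0.535, 0.1356, 0.2611]
eef_rot: [-3.141, -0.002, 1.575]
force: [-0.4, 0.1, 0.2]
opening: 0.0854
finger_force: 0.0
```

{"op": "drive_tool", "data": {
  "rows": [
    [[0, 0, -0.2, 0.15, 0, 0, 0], [0, 0, -0.2, 0.15, 0, 0, 0], [0, 0, -0.2, 0.15, 0, 0, 0], [0, 0, -0.2, 0.15, 0, 0, 0], [0, 0, -0.2, 0.15, 0, 0, 0]]
  ]
}}

```text
t: 3.48
position: [0.5353, 0.2845, 0.2608]
eef_rot: [-3.141, -0.001, 1.577]
force: [0.8, -0.0, 0.1]
opening: 0.0859
finger_force: 0.0
```

```bash
python3 - <<'E'
from h import *;import pickle
s=shot("wrist","w2",(120,50,520,350),2);print(s["position"],s["eef_rot"]);pickle.dump(s,open("w2.pkl","wb"))
L=[[0.6681,0.255,0.075],[0.5927,0.2689,0.075],[0.5061,0.293,0.075],[0.4081,0.2849,0.075]]
print((pix(L,"wrist",s)-[120,50])*2)
E
```

```text
[0.53532735 0.28452535 0.26077037] [-3.14103716e+00 -6.58416374e-04  1.57701458e+00]
[[654.80353709 390.05056592]
 [505.55794613 360.68117051]
 [317.29321565 307.75823545]
 [113.61760251 326.04430579]]
```

View pics/w2.png

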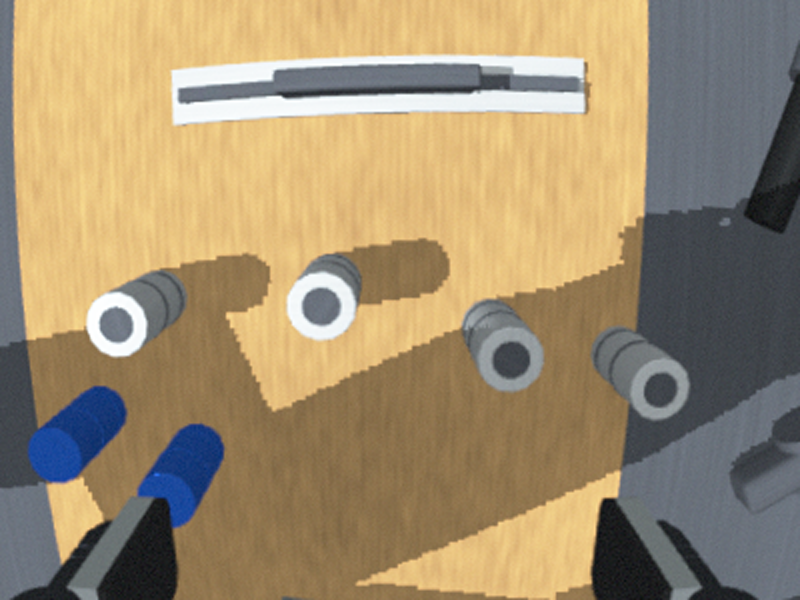

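The lifter tops are at crop pixels (659,388), (511,359), (321,306) and (117,324); the straightedge lies at the top of the view, with its rib between (275,82) and (480,80).

```bash
python3 - <<'E'
from h import *;import pickle
s=pickle.load(open("w2.pkl","rb"))
P=lambda u,v,z:at("wrist",120+(u+.5)/2-.5,50+(v+.5)/2-.5,z,s).round(4)
for u,v in[(659,388),(511,359),(321,306),(117,324)]:print(P(u,v,.075))
for u,v in[(172,71),(584,59),(586,112),(174,124)]:print(P(u,v,.008))
E
```

```text
[0.6699 0.2563 0.075 ]
[0.595 0.27  0.075]
[0.5076 0.294  0.075 ]
[0.4097 0.2861 0.075 ]
[0.4213 0.4119 0.008 ]
[0.6422 0.4195 0.008 ]
[0.6436 0.3903 0.008 ]
[0.4224 0.3825 0.008 ]
```

{"op": "drive_tool", "data": {
  "rows": [
    [[0, 0, 0.3, 0.0095, -0.028, 0.11, 0.35], [0, 0, 0.3, 0.0095, -0.028, 0.11, 0.35], [0, 0, 0.3, 0.0095, -0.028, 0.11, 0.35], [0, 0, 0.3, 0.0095, -0.028, 0.11, 0.35], [0, 0, 0.3, 0.0095, -0.028, 0.11, 0.35]]
  ],
  "grip_force": 40
}}

```text
t: 3.95
position: [0.5063, 0.2894, 0.1496]
eef_rot: [-3.138, 0.002, 1.568]
force: [0.3, -0.2, 0.8]
opening: 0.0552
finger_force: 0.0
```

{"op": "drive_tool", "data": {
  "rows": [
    [[0, 0, 0, 0, 0, 0.03, 0.35], [0, 0, 0, 0, 0, 0.06, 0.35], [0, 0, 0, 0, 0, 0.09, 0.35], [0, 0, 0, 0, 0, 0.107, 0.35], [0, 0, 0, 0, 0, 0.107, 0.35]]
  ]
}}

```text
t: 4.37
position: [0.5071, 0.2902, 0.0431]
eef_rot: [-3.139, 0.002, 1.568]
force: [0.2, 0.3, -0.4]
opening: 0.0553
finger_force: 0.0
```

{"op": "drive_tool", "data": {
  "rows": [
    [[0, 0, 0, 0, 0, 0, 1], [0, 0, 0, 0, 0, 0, 1], [0, 0, 0, 0, 0, 0, 1], [0, 0, 0, 0, 0, 0, 1], [0, 0, 0, 0, 0, 0, 1]]
  ]
}}

```text
t: 4.78
position: [0.5095, 0.2927, 0.0479]
eef_rot: [3.135, -0.002, 1.57]
force: [0.4, -1.1, 5.8]
opening: 0.031
finger_force: 39.5
```

{"op": "drive_tool", "data": {
  "rows": [
    [[0, 0, 0, 0, 0, -0.03, 1], [0, 0, 0, 0, 0, -0.07, 1], [0, 0, 0, 0, 0, -0.11, 1], [0, 0, 0, 0, 0, -0.15, 1], [0, 0, 0, 0, 0, -0.15, 1]]
  ]
}}

```text
t: 5.2
position: [0.5115, 0.2941, 0.206]
eef_rot: [3.125, -0.008, 1.57]
force: [2.6, 0.3, -1.4]
opening: 0.031
finger_force: 40.8
```

{"op": "drive_tool", "data": {
  "rows": [
    [[0, 0, 0, 0, 0, 0, 1], [0, 0, 0, 0, 0, 0, 1], [0, 0, 0, 0, 0, 0, 1]]
  ]
}}

```text
t: 5.45
position: [0.5054, 0.2912, 0.1919]
eef_rot: [-3.138, 0.002, 1.57]
force: [0.4, 0.7, -3.0]
opening: 0.0308
finger_force: 40.8
```

```bash
python3 - <<'E'
from h import *
for _ in range(2):
    s=shot("wrist","w3",(200,150,440,350),2);print(s["position"],s["eef_rot"],s["force"],s["q"],s["opening"])
E
```

```text
[0.50541926 0.29122333 0.19191785] [-3.13783705e+00  1.69396044e-03  1.56969049e+00] [ 0.40155609  0.6533639  -3.02703486] [4.30703000e-01 8.28856000e-03 1.83902351e+00 3.45845096e-05
 1.29840041e+00 4.31802641e-01] 0.030811075709021293
[0.50534999 0.29121562 0.19158973] [-3.13741876e+00  1.93418588e-03  1.56979261e+00] [ 1.01095573  0.52839405 -1.90447906] [ 4.30761277e-01  8.70234778e-03  1.83917547e+00 -1.03889394e-05
  1.29831509e+00  4.31771852e-01] 0.031057037269810867
```

View pics/w3.png

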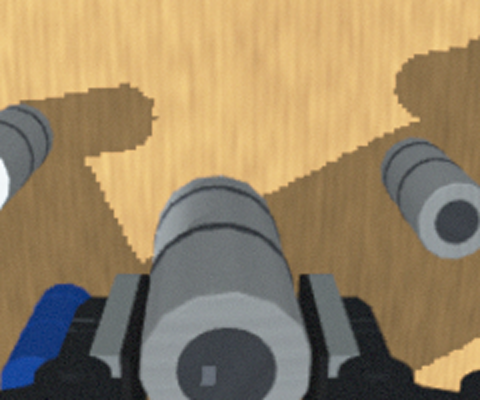

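```bash
python3 - <<'E'
from h import *
s=read_state()
for h in(.028,.032):
    p=at("wrist",200+227/2,150+368/2,s["position"][2]+h,s);print(p-s["position"])
E
```

```text
[0.0016809  0.00238138 0.028     ]
[0.00167813 0.00478727 0.032     ]
```

{"op": "drive_tool", "data": {
  "rows": [
    [[0, 0, 0, -0.15, 0.025, 0, 1], [0, 0, 0, -0.15, 0.025, 0, 1], [0, 0, 0, -0.15, 0.025, 0, 1], [0, 0, 0, -0.15, 0.025, 0, 1], [0, 0, 0, -0.15, 0.025, 0, 1]]
  ]
}}

```text
t: 5.97
position: [0.5315, 0.1373, 0.1925]
eef_rot: [-3.139, 0.003, 1.565]
force: [0.5, -0.5, -3.3]
opening: 0.0314
finger_force: 39.6
```

{"op": "drive_tool", "data": {
  "rows": [
    [[0, 0, 0, -0.103, 0.014, 0, 1], [0, 0, 0, -0.103, 0.014, 0, 1], [0, 0, 0, -0.103, 0.014, 0, 1], [0, 0, 0, -0.103, 0.014, 0, 1], [0, 0, 0, -0.103, 0.014, 0, 1]]
  ]
}}

```text
t: 6.38
position: [0.545, 0.0382, 0.1929]
eef_rot: [-3.139, -0.001, 1.567]
force: [0.2, 0.2, -2.0]
opening: 0.0308
finger_force: 39.6
```

{"op": "drive_tool", "data": {
  "rows": [
    [[0, 0, 0, 0, 0, 0.03, 1], [0, 0, 0, 0, 0, 0.05, 1], [0, 0, 0, 0, 0, 0.05, 1], [0, 0, 0, 0, 0, 0.05, 1], [0, 0, 0, 0, 0, 0.05, 1]]
  ]
}}

```text
t: 6.8
position: [0.5459, 0.0397, 0.1451]
eef_rot: [3.141, -0.0, 1.571]
force: [0.2, 0.2, -2.4]
opening: 0.0306
finger_force: 40.0
```

```bash
python3 - <<'E'
from h import *
s=read_state();print(s["position"],s["eef_rot"],s["force"])
E
```

```text
[0.54590699 0.03971204 0.14511582] [ 3.14076407e+00 -2.07653431e-04  1.57093181e+00] [ 0.20839582  0.24830698 -2.43339707]
```

{"op": "drive_tool", "data": {
  "rows": [
    [[0, 0, 0, -0.002, -0.001, 0.02, 1], [0, 0, 0, -0.002, -0.001, 0.04, 1], [0, 0, 0, -0.002, -0.001, 0.055, 1], [0, 0, 0, -0.002, -0.001, 0.055, 1], [0, 0, 0, -0.002, -0.001, 0.055, 1]]
  ]
}}

```text
t: 7.22
position: [0.545, 0.0372, 0.0903]
eef_rot: [3.141, -0.0, 1.57]
force: [0.6, -0.7, -1.5]
opening: 0.0309
finger_force: 40.3
```

{"op": "drive_tool", "data": {
  "rows": [
    [[0, 0, 0, 0, 0, 0.008, 1], [0, 0, 0, 0, 0, 0.016, 1], [0, 0, 0, 0, 0, 0.024, 1], [0, 0, 0, 0, 0, 0.03, 1], [0, 0, 0, 0, 0, 0.03, 1]]
  ]
}}

```text
t: 7.63
position: [0.5439, 0.0368, 0.0577]
eef_rot: [-3.14, -0.0, 1.57]
force: [0.5, 0.5, -2.5]
opening: 0.0309
finger_force: 39.9
```

{"op": "drive_tool", "data": {
  "rows": [
    [[0, 0, 0, 0, 0, 0.003, 1], [0, 0, 0, 0, 0, 0.006, 1], [0, 0, 0, 0, 0, 0.006, 1]]
  ]
}}

```text
t: 7.88
position: [0.5446, 0.0368, 0.0532]
eef_rot: [-3.142, -0.0, 1.57]
force: [0.0, 0.3, -2.3]
opening: 0.0308
finger_force: 40.1
```

{"op": "drive_tool", "data": {
  "rows": [
    [[0, 0, 0, 0, 0, 0, 0.42], [0, 0, 0, 0, 0, 0, 0.42], [0, 0, 0, 0, 0, 0, 0.42], [0, 0, 0, 0, 0, 0, 0.42]]
  ]
}}

```text
t: 8.22
position: [0.5449, 0.0368, 0.0539]
eef_rot: [3.141, 0.0, 1.57]
force: [-0.4, 0.3, 0.4]
opening: 0.0494
finger_force: 0.0
```

{"op": "drive_tool", "data": {
  "rows": [
    [[0, 0, 0, 0, 0, -0.03, 0.42], [0, 0, 0, 0, 0, -0.06, 0.42], [0, 0, 0, 0, 0, -0.09, 0.42], [0, 0, 0, 0, 0, -0.11, 0.35], [0, 0, 0, 0, 0, -0.11, 0.35]]
  ]
}}

```text
t: 8.63
position: [0.548, 0.0367, 0.1699]
eef_rot: [3.131, 0.0, 1.57]
force: [0.1, -0.1, 0.5]
opening: 0.0557
finger_force: 0.0
```

```bash
python3 - <<'E'
from h import *
s=shot("wrist","w4",(200,50,440,350),2);print(s["position"],s["eef_rot"])
t=np.array([.5353,-.025]);th=-.14;c,k=np.cos(th),np.sin(th);R=np.array([[c,-k],[k,c]])
for y in(.066,.022):
  for z in(.08,.04):print((pix(np.r_[t+R@[0,y],z],"wrist",s)-[200,50])*2)
E
```

```text
[0.54795703 0.03671585 0.1698552 ] [3.13079003e+00 3.03368584e-04 1.56971255e+00]
[[207.2408366  377.52281838]]
[[208.36377352 348.00907559]]
[[190.51725234 498.13643948]]
[[193.62182877 454.74106416]]
```

View pics/w4.png

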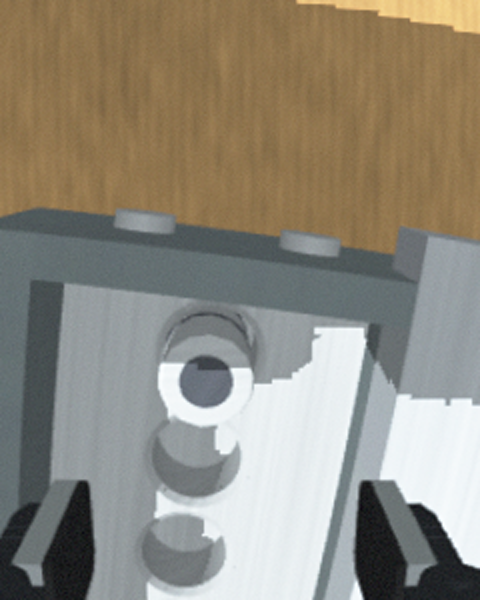

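Lifter seated in bore 3: its top is at crop pixel (206,382), predicted (207,377). I go to the next lifter.

{"op": "drive_tool", "data": {
  "rows": [
    [[0, 0, 0, 0.15, 0.03, 0, 0.35], [0, 0, 0, 0.15, 0.03, 0, 0.35], [0, 0, 0, 0.15, 0.03, 0, 0.35], [0, 0, 0, 0.15, 0.03, 0, 0.35], [0, 0, 0, 0.15, 0.03, 0, 0.35]]
  ]
}}

```text
t: 9.1
position: [0.5741, 0.191, 0.1614]
eef_rot: [-3.139, -0.001, 1.574]
force: [-0.8, -0.1, -0.4]
opening: 0.0553
finger_force: 0.0
```

{"op": "drive_tool", "data": {
  "rows": [
    [[0, 0, 0, 0.083, 0.02, 0.04, 0.35], [0, 0, 0, 0.083, 0.02, 0.04, 0.35], [0, 0, 0, 0.083, 0.02, 0.04, 0.35], [0, 0, 0, 0.083, 0.02, 0.04, 0.35], [0, 0, 0, 0.083, 0.02, 0.04, 0.35]]
  ]
}}

```text
t: 9.52
position: [0.5938, 0.269, 0.1216]
eef_rot: [-3.139, 0.002, 1.57]
force: [0.6, -0.1, -0.3]
opening: 0.0558
finger_force: 0.0
```

{"op": "drive_tool", "data": {
  "rows": [
    [[0, 0, 0, 0, 0, 0, 0.35], [0, 0, 0, 0, 0, 0, 0.35]]
  ]
}}

```text
t: 9.68
position: [0.5951, 0.2684, 0.1242]
eef_rot: [3.14, -0.0, 1.568]
force: [0.6, 0.2, 0.7]
opening: 0.0555
finger_force: 0.0
```

{"op": "drive_tool", "data": {
  "rows": [
    [[0, 0, 0, 0.0015, 0, 0.03, 0.35], [0, 0, 0, 0.0015, 0, 0.06, 0.35], [0, 0, 0, 0.0015, 0, 0.077, 0.35], [0, 0, 0, 0.0015, 0, 0.077, 0.35], [0, 0, 0, 0.0015, 0, 0.077, 0.35]]
  ]
}}

```text
t: 10.1
position: [0.5944, 0.27, 0.0462]
eef_rot: [-3.14, 0.001, 1.568]
force: [0.3, 0.6, 0.4]
opening: 0.0556
finger_force: 0.0
```

{"op": "drive_tool", "data": {
  "rows": [
    [[0, 0, 0, 0, 0, 0, 0.35], [0, 0, 0, 0, 0, 0, 1], [0, 0, 0, 0, 0, 0, 1], [0, 0, 0, 0, 0, 0, 1], [0, 0, 0, 0, 0, 0, 1]]
  ]
}}

```text
t: 10.52
position: [0.5959, 0.2717, 0.0489]
eef_rot: [3.139, -0.001, 1.57]
force: [-1.2, -0.3, 5.4]
opening: 0.0308
finger_force: 39.0
```

{"op": "drive_tool", "data": {
  "rows": [
    [[0, 0, 0, 0, 0, 0, 1], [0, 0, 0, 0, 0, -0.03, 1], [0, 0, 0, 0, 0, -0.07, 1], [0, 0, 0, 0, 0, -0.11, 1], [0, 0, 0, 0, 0, -0.15, 1]]
  ]
}}

```text
t: 10.93
position: [0.594, 0.271, 0.1972]
eef_rot: [-3.14, 0.001, 1.57]
force: [0.7, 0.2, -1.9]
opening: 0.0311
finger_force: 40.2
```

{"op": "drive_tool", "data": {
  "rows": [
    [[0, 0, 0, 0, 0, 0, 1], [0, 0, 0, 0, 0, 0, 1], [0, 0, 0, 0, 0, 0, 1]]
  ]
}}

```text
t: 11.18
position: [0.5942, 0.2711, 0.1956]
eef_rot: [-3.141, 0.0, 1.57]
force: [-0.2, -0.3, -2.7]
opening: 0.0309
finger_force: 40.6
```

{"op": "drive_tool", "data": {
  "rows": [
    [[0, 0, 0, -0.15, -0.03, 0, 1], [0, 0, 0, -0.15, -0.03, 0, 1], [0, 0, 0, -0.15, -0.03, 0, 1], [0, 0, 0, -0.15, -0.03, 0, 1], [0, 0, 0, -0.15, -0.03, 0, 1]]
  ]
}}

```text
t: 11.6
position: [0.5618, 0.1167, 0.1925]
eef_rot: [-3.135, 0.003, 1.565]
force: [0.2, 0.6, -3.0]
opening: 0.0309
finger_force: 40.1
```

{"op": "drive_tool", "data": {
  "rows": [
    [[0, 0, 0, -0.122, -0.027, 0, 1], [0, 0, 0, -0.122, -0.027, 0, 1], [0, 0, 0, -0.122, -0.027, 0, 1], [0, 0, 0, -0.122, -0.027, 0, 1], [0, 0, 0, -0.122, -0.027, 0, 1]]
  ]
}}

```text
t: 12.02
position: [0.5358, -0.0022, 0.1935]
eef_rot: [-3.137, -0.001, 1.566]
force: [-0.4, -0.1, -2.6]
opening: 0.0309
finger_force: 40.1
```

{"op": "drive_tool", "data": {
  "rows": [
    [[0, 0, 0, 0, 0, 0, 1], [0, 0, 0, 0, 0, 0, 1], [0, 0, 0, 0, 0, 0, 1]]
  ]
}}

```text
t: 12.27
position: [0.5373, 0.0005, 0.1955]
eef_rot: [-3.14, -0.0, 1.572]
force: [-0.0, -0.3, -2.7]
opening: 0.0308
finger_force: 40.1
```

{"op": "drive_tool", "data": {
  "rows": [
    [[0, 0, 0, -0.0035, 0.001, 0.03, 1], [0, 0, 0, -0.0035, 0.001, 0.06, 1], [0, 0, 0, -0.0035, 0.001, 0.09, 1], [0, 0, 0, -0.0035, 0.001, 0.1, 1], [0, 0, 0, -0.0035, 0.001, 0.1, 1]]
  ]
}}

```text
t: 12.68
position: [0.5357, -0.003, 0.0925]
eef_rot: [-3.134, -0.001, 1.571]
force: [-0.2, 0.3, -1.9]
opening: 0.0308
finger_force: 40.1
```

{"op": "drive_tool", "data": {
  "rows": [
    [[0, 0, 0, 0, 0, 0, 1], [0, 0, 0, 0, 0, 0.01, 1], [0, 0, 0, 0, 0, 0.018, 1], [0, 0, 0, 0, 0, 0.026, 1], [0, 0, 0, 0, 0, 0.034, 1]]
  ]
}}

```text
t: 13.1
position: [0.5393, -0.0043, 0.0626]
eef_rot: [3.139, 0.0, 1.57]
force: [0.5, 0.9, -3.1]
opening: 0.0308
finger_force: 41.9
```

{"op": "drive_tool", "data": {
  "rows": [
    [[0, 0, 0, 0, 0, 0, 1], [0, 0, 0, 0, 0, 0.004, 1], [0, 0, 0, 0, 0, 0.006, 1], [0, 0, 0, 0, 0, 0.006, 1]]
  ]
}}

```text
t: 13.43
position: [0.5382, -0.0042, 0.0558]
eef_rot: [-3.141, -0.0, 1.57]
force: [0.5, 0.0, -2.6]
opening: 0.0311
finger_force: 41.9
```

{"op": "drive_tool", "data": {
  "rows": [
    [[0, 0, 0, 0, 0, 0.002, 1], [0, 0, 0, 0, 0, 0.002, 0.42], [0, 0, 0, 0, 0, 0.002, 0.42], [0, 0, 0, 0, 0, 0.002, 0.42], [0, 0, 0, 0, 0, 0.002, 0.42]]
  ]
}}

```text
t: 13.85
position: [0.539, -0.0043, 0.055]
eef_rot: [3.14, 0.0, 1.57]
force: [-0.0, -0.1, 0.1]
opening: 0.0496
finger_force: 0.0
```

{"op": "drive_tool", "data": {
  "rows": [
    [[0, 0, 0, 0, 0, -0.03, 0.42], [0, 0, 0, 0, 0, -0.06, 0.42], [0, 0, 0, 0, 0, -0.09, 0.42], [0, 0, 0, 0, 0, -0.11, 0.35], [0, 0, 0, 0, 0, -0.11, 0.35]]
  ]
}}

```text
t: 14.27
position: [0.542, -0.0045, 0.1709]
eef_rot: [3.131, 0.001, 1.57]
force: [1.4, -0.5, -0.0]
opening: 0.0556
finger_force: 0.0
```

{"op": "drive_tool", "data": {
  "rows": [
    [[0, 0, 0, 0.15, -0.07, 0, 0.35], [0, 0, 0, 0.15, -0.07, 0, 0.35], [0, 0, 0, 0.15, -0.07, 0, 0.35], [0, 0, 0, 0.15, -0.07, 0, 0.35], [0, 0, 0, 0.15, -0.07, 0, 0.35]]
  ]
}}

```text
t: 14.68
position: [0.4654, 0.1506, 0.1633]
eef_rot: [-3.139, -0.002, 1.576]
force: [-0.0, 0.0, 0.8]
opening: 0.0556
finger_force: 0.0
```

{"op": "drive_tool", "data": {
  "rows": [
    [[0, 0, 0, 0.14, -0.059, 0.035, 0.35], [0, 0, 0, 0.14, -0.059, 0.035, 0.35], [0, 0, 0, 0.14, -0.059, 0.035, 0.35], [0, 0, 0, 0.14, -0.059, 0.035, 0.35], [0, 0, 0, 0.14, -0.059, 0.035, 0.35]]
  ]
}}

```text
t: 15.1
position: [0.4066, 0.2888, 0.1269]
eef_rot: [-3.138, 0.0, 1.575]
force: [-0.3, 1.0, -0.3]
opening: 0.0557
finger_force: 0.0
```

{"op": "drive_tool", "data": {
  "rows": [
    [[0, 0, 0, 0, 0, 0, 0.35], [0, 0, 0, 0, 0, 0, 0.35], [0, 0, 0, 0, 0, 0, 0.35]]
  ]
}}

```text
t: 15.35
position: [0.4104, 0.2851, 0.1295]
eef_rot: [3.141, 0.0, 1.568]
force: [-0.8, -0.1, -0.7]
opening: 0.0555
finger_force: 0.0
```

{"op": "drive_tool", "data": {
  "rows": [
    [[0, 0, 0, 0.001, -0.001, 0.03, 0.35], [0, 0, 0, 0.001, -0.001, 0.06, 0.35], [0, 0, 0, 0.001, -0.001, 0.082, 0.35], [0, 0, 0, 0.001, -0.001, 0.082, 0.35], [0, 0, 0, 0.001, -0.001, 0.082, 0.35]]
  ]
}}

```text
t: 15.77
position: [0.4086, 0.2856, 0.0466]
eef_rot: [-3.139, 0.001, 1.568]
force: [0.2, 0.0, 0.7]
opening: 0.0555
finger_force: 0.0
```

{"op": "drive_tool", "data": {
  "rows": [
    [[0, 0, 0, 0, 0, 0, 0.35], [0, 0, 0, 0, 0, 0, 1], [0, 0, 0, 0, 0, 0, 1], [0, 0, 0, 0, 0, 0, 1], [0, 0, 0, 0, 0, 0, 1]]
  ]
}}

```text
t: 16.18
position: [0.41, 0.2877, 0.0495]
eef_rot: [3.139, -0.002, 1.57]
force: [-1.3, -0.3, 6.2]
opening: 0.0305
finger_force: 39.1
```

{"op": "drive_tool", "data": {
  "rows": [
    [[0, 0, 0, 0, 0, 0, 1], [0, 0, 0, 0, 0, -0.03, 1], [0, 0, 0, 0, 0, -0.07, 1], [0, 0, 0, 0, 0, -0.11, 1], [0, 0, 0, 0, 0, -0.15, 1]]
  ]
}}

```text
t: 16.6
position: [0.408, 0.2866, 0.1985]
eef_rot: [-3.141, 0.001, 1.57]
force: [1.4, 1.0, -3.1]
opening: 0.0307
finger_force: 40.5
```

{"op": "drive_tool", "data": {
  "rows": [
    [[0, 0, 0, -0.17, 0.06, 0, 1], [0, 0, 0, -0.17, 0.06, 0, 1], [0, 0, 0, -0.17, 0.06, 0, 1], [0, 0, 0, -0.17, 0.06, 0, 1], [0, 0, 0, -0.17, 0.06, 0, 1]]
  ]
}}

```text
t: 17.02
position: [0.4694, 0.1128, 0.1976]
eef_rot: [3.14, 0.002, 1.566]
force: [-0.2, 0.2, -2.4]
opening: 0.0309
finger_force: 40.6
```

{"op": "drive_tool", "data": {
  "rows": [
    [[0, 0, 0, -0.163, 0.063, 0, 1], [0, 0, 0, -0.163, 0.063, 0, 1], [0, 0, 0, -0.163, 0.063, 0, 1], [0, 0, 0, -0.163, 0.063, 0, 1], [0, 0, 0, -0.163, 0.063, 0, 1]]
  ]
}}

```text
t: 17.43
position: [0.5327, -0.0513, 0.1975]
eef_rot: [3.14, 0.003, 1.565]
force: [-0.2, 0.5, -1.7]
opening: 0.0306
finger_force: 40.6
```

{"op": "drive_tool", "data": {
  "rows": [
    [[0, 0, 0, 0, 0, 0, 1], [0, 0, 0, 0, 0, 0, 1], [0, 0, 0, 0, 0, 0, 1], [0, 0, 0, 0, 0, 0, 1]]
  ]
}}

```text
t: 17.77
position: [0.5309, -0.0448, 0.1971]
eef_rot: [-3.141, -0.0, 1.572]
force: [0.4, 0.1, -1.5]
opening: 0.0312
finger_force: 40.6
```

{"op": "drive_tool", "data": {
  "rows": [
    [[0, 0, 0, -0.0015, 0.001, 0.03, 1], [0, 0, 0, -0.0015, 0.001, 0.06, 1], [0, 0, 0, -0.0015, 0.001, 0.09, 1], [0, 0, 0, -0.0015, 0.001, 0.1, 1], [0, 0, 0, -0.0015, 0.001, 0.1, 1]]
  ]
}}

```text
t: 18.18
position: [0.5294, -0.0461, 0.0938]
eef_rot: [-3.134, -0.001, 1.571]
force: [-0.2, 0.1, -2.4]
opening: 0.0309
finger_force: 40.5
```

{"op": "drive_tool", "data": {
  "rows": [
    [[0, 0, 0, 0, 0, 0, 1], [0, 0, 0, 0, 0, 0.01, 1], [0, 0, 0, 0, 0, 0.018, 1], [0, 0, 0, 0, 0, 0.026, 1], [0, 0, 0, 0, 0, 0.034, 1]]
  ]
}}

```text
t: 18.6
position: [0.5333, -0.0478, 0.0638]
eef_rot: [3.139, 0.001, 1.57]
force: [0.3, 0.4, -2.4]
opening: 0.031
finger_force: 41.8
```

{"op": "drive_tool", "data": {
  "rows": [
    [[0, 0, 0, 0, 0, 0, 1], [0, 0, 0, 0, 0, 0.004, 1], [0, 0, 0, 0, 0, 0.008, 1], [0, 0, 0, 0, 0, 0.008, 1]]
  ]
}}

```text
t: 18.93
position: [0.532, -0.0477, 0.0545]
eef_rot: [-3.14, -0.0, 1.57]
force: [-0.5, -0.5, -2.9]
opening: 0.0308
finger_force: 41.9
```

{"op": "drive_tool", "data": {
  "rows": [
    [[0, 0, 0, 0, 0, 0.002, 1], [0, 0, 0, 0, 0, 0.002, 0.42], [0, 0, 0, 0, 0, 0.002, 0.42], [0, 0, 0, 0, 0, 0.002, 0.42], [0, 0, 0, 0, 0, 0.002, 0.42]]
  ]
}}

```text
t: 19.35
position: [0.5328, -0.0478, 0.0537]
eef_rot: [3.141, 0.0, 1.57]
force: [-0.2, 0.1, 0.7]
opening: 0.0495
finger_force: 0.0
```

{"op": "drive_tool", "data": {
  "rows": [
    [[0, 0, 0, 0, 0, -0.03, 0.42], [0, 0, 0, 0, 0, -0.06, 0.42], [0, 0, 0, 0, 0, -0.09, 0.42], [0, 0, 0, 0, 0, -0.11, 0.35], [0, 0, 0, 0, 0, -0.11, 0.35]]
  ]
}}

```text
t: 19.77
position: [0.5358, -0.0483, 0.1697]
eef_rot: [3.131, 0.002, 1.57]
force: [0.5, -0.8, 1.1]
opening: 0.0552
finger_force: 0.0
```

{"op": "drive_tool", "data": {
  "rows": [
    [[0, 0, 0, 0.15, 0.07, 0, 0.35], [0, 0, 0, 0.15, 0.07, 0, 0.35], [0, 0, 0, 0.15, 0.07, 0, 0.35], [0, 0, 0, 0.15, 0.07, 0, 0.35], [0, 0, 0, 0.15, 0.07, 0, 0.35]]
  ]
}}

```text
t: 20.18
position: [0.604, 0.1076, 0.1624]
eef_rot: [3.141, -0.002, 1.575]
force: [-0.8, -0.4, -0.4]
opening: 0.0557
finger_force: 0.0
```

{"op": "drive_tool", "data": {
  "rows": [
    [[0, 0, 0, 0.154, 0.067, 0.035, 0.35], [0, 0, 0, 0.154, 0.067, 0.035, 0.35], [0, 0, 0, 0.154, 0.067, 0.035, 0.35], [0, 0, 0, 0.154, 0.067, 0.035, 0.35], [0, 0, 0, 0.154, 0.067, 0.035, 0.35]]
  ]
}}

```text
t: 20.6
position: [0.6694, 0.261, 0.1243]
eef_rot: [-3.138, -0.001, 1.574]
force: [-0.1, -1.2, -0.5]
opening: 0.0553
finger_force: 0.0
```

{"op": "drive_tool", "data": {
  "rows": [
    [[0, 0, 0, 0, 0, 0, 0.35], [0, 0, 0, 0, 0, 0, 0.35], [0, 0, 0, 0, 0, 0, 0.35]]
  ]
}}

```text
t: 20.85
position: [0.6694, 0.255, 0.1282]
eef_rot: [-3.141, 0.0, 1.569]
force: [-0.4, 0.3, 0.1]
opening: 0.0556
finger_force: 0.0
```

{"op": "drive_tool", "data": {
  "rows": [
    [[0, 0, 0, 0.001, 0, 0.03, 0.35], [0, 0, 0, 0.001, 0, 0.06, 0.35], [0, 0, 0, 0.001, 0, 0.08, 0.35], [0, 0, 0, 0.001, 0, 0.08, 0.35], [0, 0, 0, 0.001, 0, 0.08, 0.35]]
  ]
}}

```text
t: 21.27
position: [0.6688, 0.2555, 0.0475]
eef_rot: [-3.139, 0.001, 1.568]
force: [0.0, 0.2, 0.9]
opening: 0.0555
finger_force: 0.0
```

{"op": "drive_tool", "data": {
  "rows": [
    [[0, 0, 0, 0, 0, 0, 0.35], [0, 0, 0, 0, 0, 0, 1], [0, 0, 0, 0, 0, 0, 1], [0, 0, 0, 0, 0, 0, 1], [0, 0, 0, 0, 0, 0, 1]]
  ]
}}

```text
t: 21.68
position: [0.671, 0.2575, 0.0513]
eef_rot: [3.139, -0.001, 1.57]
force: [-2.1, -1.1, 6.4]
opening: 0.0309
finger_force: 39.1
```

{"op": "drive_tool", "data": {
  "rows": [
    [[0, 0, 0, 0, 0, 0, 1], [0, 0, 0, 0, 0, -0.03, 1], [0, 0, 0, 0, 0, -0.07, 1], [0, 0, 0, 0, 0, -0.11, 1], [0, 0, 0, 0, 0, -0.15, 1]]
  ]
}}

```text
t: 22.1
position: [0.6691, 0.257, 0.1991]
eef_rot: [-3.14, 0.0, 1.57]
force: [1.7, -0.3, -2.4]
opening: 0.0309
finger_force: 40.2
```

{"op": "drive_tool", "data": {
  "rows": [
    [[0, 0, 0, -0.175, -0.072, 0, 1], [0, 0, 0, -0.175, -0.072, 0, 1], [0, 0, 0, -0.175, -0.072, 0, 1], [0, 0, 0, -0.175, -0.072, 0, 1], [0, 0, 0, -0.175, -0.072, 0, 1]]
  ]
}}

```text
t: 22.52
position: [0.5956, 0.0791, 0.1979]
eef_rot: [-3.14, 0.002, 1.568]
force: [-0.1, 0.0, -2.5]
opening: 0.0305
finger_force: 40.4
```

{"op": "drive_tool", "data": {
  "rows": [
    [[0, 0, 0, -0.172, -0.071, 0, 1], [0, 0, 0, -0.172, -0.071, 0, 1], [0, 0, 0, -0.172, -0.071, 0, 1], [0, 0, 0, -0.172, -0.071, 0, 1], [0, 0, 0, -0.172, -0.071, 0, 1]]
  ]
}}

```text
t: 22.93
position: [0.5243, -0.0929, 0.1981]
eef_rot: [-3.141, 0.002, 1.567]
force: [0.6, 0.2, -3.5]
opening: 0.0311
finger_force: 40.5
```

{"op": "drive_tool", "data": {
  "rows": [
    [[0, 0, 0, 0, 0, 0, 1], [0, 0, 0, 0, 0, 0, 1], [0, 0, 0, 0, 0, 0, 1], [0, 0, 0, 0, 0, 0, 1]]
  ]
}}

```text
t: 23.27
position: [0.5267, -0.0887, 0.1983]
eef_rot: [3.142, -0.0, 1.571]
force: [0.2, -0.1, -1.9]
opening: 0.0311
finger_force: 40.5
```

{"op": "drive_tool", "data": {
  "rows": [
    [[0, 0, 0, -0.001, -0.001, 0.03, 1], [0, 0, 0, -0.001, -0.001, 0.06, 1], [0, 0, 0, -0.001, -0.001, 0.09, 1], [0, 0, 0, -0.001, -0.001, 0.1, 1], [0, 0, 0, -0.001, -0.001, 0.1, 1]]
  ]
}}

```text
t: 23.68
position: [0.523, -0.0889, 0.0946]
eef_rot: [-3.134, -0.002, 1.571]
force: [-0.2, 1.0, -3.2]
opening: 0.0308
finger_force: 40.4
```

{"op": "drive_tool", "data": {
  "rows": [
    [[0, 0, 0, 0, 0, 0, 1], [0, 0, 0, 0, 0, 0.01, 1], [0, 0, 0, 0, 0, 0.018, 1], [0, 0, 0, 0, 0, 0.026, 1], [0, 0, 0, 0, 0, 0.034, 1]]
  ]
}}

```text
t: 24.1
position: [0.5258, -0.0908, 0.0643]
eef_rot: [3.14, 0.0, 1.57]
force: [-0.9, -0.8, -2.2]
opening: 0.0306
finger_force: 40.5
```

{"op": "drive_tool", "data": {
  "rows": [
    [[0, 0, 0, 0, 0, 0, 1], [0, 0, 0, 0, 0, 0.004, 1], [0, 0, 0, 0, 0, 0.008, 1], [0, 0, 0, 0, 0, 0.008, 1]]
  ]
}}

```text
t: 24.43
position: [0.5257, -0.0908, 0.0565]
eef_rot: [3.141, 0.0, 1.57]
force: [1.7, -0.3, -3.4]
opening: 0.0306
finger_force: 40.3
```

{"op": "drive_tool", "data": {
  "rows": [
    [[0, 0, 0, 0, 0, 0.003, 1], [0, 0, 0, 0, 0, 0.003, 0.42], [0, 0, 0, 0, 0, 0.003, 0.42], [0, 0, 0, 0, 0, 0.003, 0.42], [0, 0, 0, 0, 0, 0.003, 0.42]]
  ]
}}

```text
t: 24.85
position: [0.5251, -0.0907, 0.0532]
eef_rot: [-3.141, -0.0, 1.57]
force: [0.8, -0.3, -1.2]
opening: 0.0497
finger_force: 0.0
```

{"op": "drive_tool", "data": {
  "rows": [
    [[0, 0, 0, 0, 0, -0.03, 0.42], [0, 0, 0, 0, 0, -0.07, 0.42], [0, 0, 0, 0, 0, -0.11, 0.42], [0, 0, 0, 0, 0, -0.15, 0.42], [0, 0, 0, 0, 0, -0.19, 0]]
  ]
}}

```text
t: 25.27
position: [0.5248, -0.0905, 0.2448]
eef_rot: [-3.141, -0.0, 1.57]
force: [0.5, -0.2, -0.4]
opening: 0.06
finger_force: 0.0
```

{"op": "drive_tool", "data": {
  "rows": [
    [[0, 0, 0, -0.15, -0.04, -0.02, 0], [0, 0, 0, -0.15, -0.04, -0.02, 0], [0, 0, 0, -0.15, -0.04, -0.02, 0], [0, 0, 0, -0.15, -0.04, -0.02, 0], [0, 0, 0, -0.15, -0.04, -0.02, 0]]
  ]
}}

```text
t: 25.68
position: [0.4839, -0.2453, 0.2643]
eef_rot: [3.141, 0.003, 1.564]
force: [0.2, 0.2, 0.8]
opening: 0.0853
finger_force: 0.0
```

{"op": "drive_tool", "data": {
  "rows": [
    [[0, 0, 0, 0, 0, 0, 0], [0, 0, 0, 0, 0, 0, 0], [0, 0, 0, 0, 0, 0, 0], [0, 0, 0, 0, 0, 0, 0]]
  ]
}}

```text
t: 26.02
position: [0.4854, -0.2395, 0.2628]
eef_rot: [-3.141, -0.001, 1.571]
force: [-0.1, -0.8, 0.1]
opening: 0.0852
finger_force: 0.0
```

```bash
python3 - <<'E'
from h import *;import pickle
s=shot("wrist","w5",(80,0,560,360),1.66);print(s["position"],s["eef_rot"]);pickle.dump(s,open("w5.pkl","wb"))
t=np.array([.5353,-.025]);th=-.14;c,k=np.cos(th),np.sin(th);R=np.array([[c,-k],[k,c]])
for y in(.066,.022,-.022,-.066):print((pix(np.r_[t+R@[0,y],.08],"wrist",s)-[80,0])*1.66)
E
```

```text
[ 0.48535909 -0.23946024  0.26283746] [-3.14093852e+00 -5.85231864e-04  1.57147779e+00]
[[ 489.80007052 -123.69203343]]
[[481.60029555 -62.61137308]]
[[472.18200572   5.46614234]]
[[461.57496016  79.85181576]]
```

View pics/w5.png

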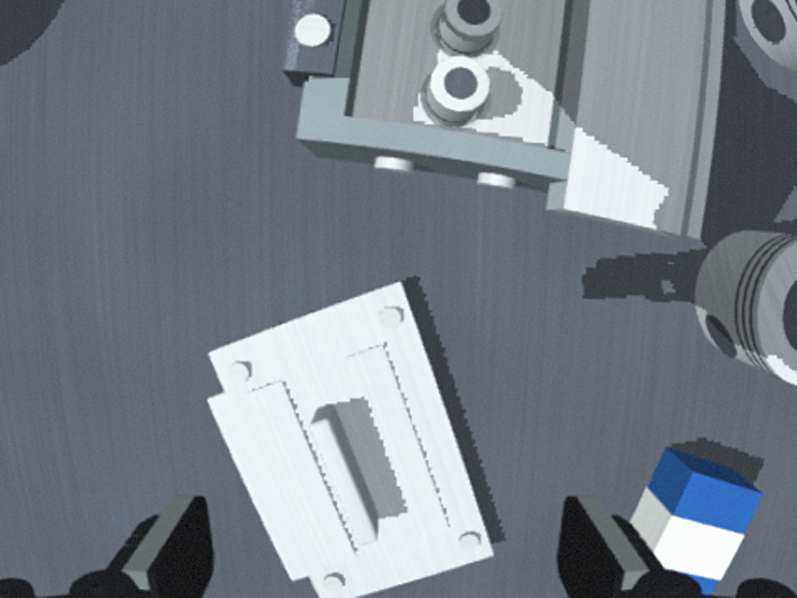

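Lifters stand in bores 0 and 1 at (461,84) and (471,13). The cover's plate corners are at crop pixels (402,282), (493,554) and (209,353).

```bash
python3 - <<'E'
from h import *;import pickle
s=pickle.load(open("w5.pkl","rb"))
P=lambda u,v,z:at("wrist",80+(u+.5)/1.66-.5,(v+.5)/1.66-.5,z,s)
W=[P(402,282,.018),P(493,554,.018),P(209,353,.018)];print(np.round(W,4))
print(fit2([(.074,.104),(.074,-.104),(-.06,.104)],W))
print("lip",P(209,400,.018),P(291,580,.018))
print("rib ends",P(320,414,.054),P(369,543,.054))
# top check of cover & lifters now
im=cv2.cvtColor(read_camera("top"),cv2.COLOR_RGB2BGR);cv2.imwrite("pics/top1.png",im)
E
```

```text
[[ 0.4967 -0.2056  0.018 ]
 [ 0.5655 -0.4009  0.018 ]
 [ 0.3695 -0.2509  0.018 ]]
(array([ 0.46124836, -0.32828473]), np.float64(0.34243410559841303), np.float64(0.0006402001818606728))
lip [ 0.36713053 -0.28330827  0.018     ] [ 0.41585037 -0.42387542  0.018     ]
rib ends [ 0.44693279 -0.28126497  0.054     ] [ 0.47578165 -0.36981251  0.054     ]
```

{"op": "drive_tool", "data": {
  "rows": [
    [[0, 0, -19.6, -0.089, -0.0245, 0.12, 0.4], [0, 0, -19.6, -0.089, -0.0245, 0.12, 0.4], [0, 0, -19.6, -0.089, -0.0245, 0.12, 0.4], [0, 0, -19.6, -0.089, -0.0245, 0.12, 0.4], [0, 0, -19.6, -0.089, -0.0245, 0.12, 0.4]]
  ],
  "grip_force": 60
}}

```text
t: 26.53
position: [0.4572, -0.3289, 0.137]
eef_rot: [-3.136, -0.009, 1.91]
force: [-0.4, 1.2, -1.0]
opening: 0.0512
finger_force: 0.0
```

{"op": "drive_tool", "data": {
  "rows": [
    [[0, 0, 0, 0, 0, 0, 0.4], [0, 0, 0, 0, 0, 0, 0.4], [0, 0, 0, 0, 0, 0, 0.4], [0, 0, 0, 0, 0, 0, 0.4]]
  ]
}}

```text
t: 26.87
position: [0.462, -0.3295, 0.1457]
eef_rot: [3.14, 0.003, 1.913]
force: [0.0, -0.6, -0.1]
opening: 0.0511
finger_force: 0.0
```

```bash
cat >> h.py <<'E'
def row(p,yaw,tilt=0,s=None,tk=None):
    "tool-frame row to reach world TCP p, tool-down at yaw, tilted -tilt deg about tool x"
    s=s or read_state(); R0=Ro.from_euler("xyz",s["eef_rot"]); p0=np.array(s["position"])
    R1=Ro.from_euler("xyz",[np.pi,0,yaw])*Ro.from_rotvec([-np.radians(tilt),0,0])
    d=R0.inv().apply(np.array(p)-p0); t=np.degrees((R0.inv()*R1).as_rotvec())
    return np.r_[t.round(2),d.round(4)]
E
python3 - <<'E'
from h import *
s=read_state();print(s["position"],s["eef_rot"])
print(row([.461,-.3283,.05],1.913))
# is the cover where it was? compare top images around it
a=cv2.imread("pics/top0.png").astype(int);b=cv2.cvtColor(read_camera("top"),cv2.COLOR_RGB2BGR);cv2.imwrite("pics/top2.png",b)
c=cv2.cvtColor(read_camera("wrist"),cv2.COLOR_RGB2BGR);cv2.imwrite("pics/w6.png",c[60:480,80:560])
E
```

```text
[ 0.46198416 -0.32952514  0.14565808] [3.13959436 0.00320591 1.91306557]
[ 0.11    0.18    0.      0.0018 -0.0007  0.0957]
```

View pics/w6.png

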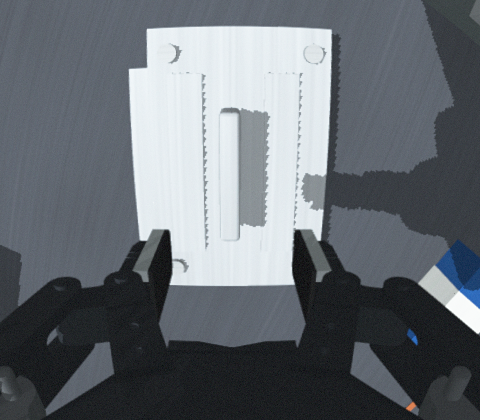

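The rib is upright and centred between the fingers, rib top centre at crop pixel (230,176), so the cover has not moved.

```bash
python3 - <<'E'
from h import *
s=read_state();print(at("wrist",80+230,60+112,.054,s),at("wrist",80+230,60+240,.054,s))
E
```

```text
[ 0.44583642 -0.28545608  0.054     ] [ 0.47546467 -0.3688564   0.054     ]
```

{"op": "drive_tool", "data": {
  "rows": [
    [[0, 0, 0, 0.001, -0.0005, 0.03, 0.4], [0, 0, 0, 0.001, -0.0005, 0.06, 0.4], [0, 0, 0, 0.001, -0.0005, 0.09, 0.4], [0, 0, 0, 0.001, -0.0005, 0.118, 0.4], [0, 0, 0, 0.001, -0.0005, 0.118, 0.4]]
  ]
}}

```text
t: 27.38
position: [0.4564, -0.3255, 0.0197]
eef_rot: [-3.136, -0.009, 1.912]
force: [-0.5, 0.9, 0.2]
opening: 0.0509
finger_force: 0.0
```

{"op": "drive_tool", "data": {
  "rows": [
    [[0, 0, 0, 0, 0, 0, 0.4], [0, 0, 0, 0, 0, 0, 0.4], [0, 0, 0, 0, 0, 0, 0.4]]
  ]
}}

```text
t: 27.63
position: [0.4615, -0.3302, 0.0282]
eef_rot: [3.139, 0.004, 1.912]
force: [0.7, 0.4, 0.9]
opening: 0.051
finger_force: 0.0
```

{"op": "drive_tool", "data": {
  "rows": [
    [[0, 0, 0, 0.002, 0, 0.003, 0.4], [0, 0, 0, 0.002, 0, 0.003, 0.4], [0, 0, 0, 0.002, 0, 0.003, 1], [0, 0, 0, 0.002, 0, 0.003, 1], [0, 0, 0, 0.002, 0, 0.003, 1]]
  ]
}}

```text
t: 28.05
position: [0.4592, -0.327, 0.0226]
eef_rot: [3.141, 0.0, 1.912]
force: [-0.2, -0.1, 0.2]
opening: 0.0152
finger_force: 0.0
```

{"op": "drive_tool", "data": {
  "rows": [
    [[0, 0, 0, 0, 0, 0, 1], [0, 0, 0, 0, 0, 0, 1], [0, 0, 0, 0, 0, 0, 1], [0, 0, 0, 0, 0, 0, 1], [0, 0, 0, 0, 0, 0, 1]]
  ]
}}

```text
t: 28.47
position: [0.4595, -0.3271, 0.0227]
eef_rot: [3.141, 0.0, 1.912]
force: [-0.1, -0.0, 3.6]
opening: 0.0128
finger_force: 60.4
```

```bash
python3 - <<'E'
from h import *
s=read_state();print(s["position"],s["eef_rot"],s["force"],s["ft_torque"],s["opening"])
E
```

```text
[ 0.45946782 -0.3270919   0.02274106] [3.14104445e+00 4.89413696e-04 1.91174097e+00] [-0.09731583 -0.0410517   3.57382059] [ 0.20861885 -0.07902215 -0.04901542] 0.01280739388517643
```

{"op": "drive_tool", "data": {
  "rows": [
    [[0, 0, 0, 0, 0, -0.02, 1], [0, 0, 0, 0, 0, -0.05, 1], [0, 0, 0, 0, 0, -0.08, 1], [0, 0, 0, 0, 0, -0.12, 1], [0, 0, 0, 0, 0, -0.16, 1]]
  ],
  "grip_force": 80
}}

```text
t: 28.88
position: [0.4571, -0.3256, 0.1804]
eef_rot: [-3.138, -0.005, 1.912]
force: [1.0, -1.0, -3.9]
opening: 0.0123
finger_force: 78.5
```

{"op": "drive_tool", "data": {
  "rows": [
    [[0, 0, 0, 0, 0, -0.04, 1], [0, 0, 0, 0, 0, -0.04, 1], [0, 0, 0, 0, 0, -0.04, 1], [0, 0, 0, 0, 0, -0.04, 1], [0, 0, 0, 0, 0, -0.04, 1]]
  ]
}}

```text
t: 29.3
position: [0.4574, -0.3257, 0.2182]
eef_rot: [-3.138, -0.006, 1.912]
force: [0.1, 0.4, -5.3]
opening: 0.0129
finger_force: 78.7
```

```bash
cat >> h.py <<'E'
O=np.array([.5355,-.0252]);PSI=-.14
ex=np.array([np.cos(PSI),np.sin(PSI)]);ey=np.array([-np.sin(PSI),np.cos(PSI)])
def tcp_for(xt,zt,th,h=.0107,dy=.001):
    t=np.radians(th);c,k=np.cos(t),np.sin(t)
    return np.r_[O+ex*(xt+.074*c-h*k)+ey*dy, zt+.074*k+h*c]
def lip(s=None,h=.0107,dy=.001):
    s=s or read_state();R=Ro.from_euler("xyz",s["eef_rot"]).as_matrix()
    # cover axes: x=tool y, y=tool x, z=-tool z
    org=np.array(s["position"])+R[:,2]*h-R[:,0]*dy; l=org-R[:,1]*.074; e=org+R[:,1]*.074
    f=lambda p:np.r_[(p[:2]-O)@ex,(p[:2]-O)@ey,p[2]].round(4)
    yaw=np.arctan2(R[1,1],R[0,1])-PSI
    return f(l),f(e),"tilt",np.degrees(np.arcsin(R[2,1])).round(2),"dyaw",np.degrees(yaw).round(2)
E
python3 - <<'E'
from h import *
s=read_state();print(s["position"],s["eef_rot"],s["force"])
print(row([*tcp_for(-.056,.16,17)[:2],.235],np.pi/2+PSI,0)); print(tcp_for(-.056,.16,17))
E
```

```text
[ 0.45743638 -0.32568095  0.21821372] [-3.13805661 -0.00589046  1.91165241] [ 0.07742528  0.41647997 -5.34949318]
[-2.800e-01 -2.800e-01  2.755e+01  2.527e-01  1.847e-01 -1.600e-02]
[ 0.54716385 -0.02583381  0.19186797]
```

{"op": "drive_tool", "data": {
  "rows": [
    [[0, 0, 0, 0.03, 0.02, -0.016, 1], [0, 0, 0, 0.06, 0.045, -0.016, 1], [0, 0, 0, 0.09, 0.067, -0.016, 1], [0, 0, 0, 0.12, 0.09, -0.016, 1], [0, 0, 0, 0.15, 0.11, -0.016, 1]]
  ]
}}

```text
t: 29.72
position: [0.5116, -0.1466, 0.235]
eef_rot: [-3.138, -0.004, 1.911]
force: [1.1, -0.2, -4.6]
opening: 0.0131
finger_force: 79.0
```

{"op": "drive_tool", "data": {
  "rows": [
    [[0, 0, 5.5, 0.025, 0.02, 0, 1], [0, 0, 11, 0.05, 0.04, 0, 1], [0, 0, 16.5, 0.075, 0.06, 0, 1], [0, 0, 22, 0.1, 0.075, 0, 1], [0, 0, 27.5, 0.1, 0.075, 0, 1]]
  ]
}}

```text
t: 30.13
position: [0.549, -0.0247, 0.2347]
eef_rot: [-3.136, -0.003, 1.432]
force: [0.2, -0.4, -4.6]
opening: 0.0127
finger_force: 79.1
```

{"op": "drive_tool", "data": {
  "rows": [
    [[-6, 0, 0, 0, 0, 0, 1], [-12, 0, 0, 0, 0, 0, 1], [-17, 0, 0, 0, 0, 0, 1], [-17, 0, 0, 0, 0, 0, 1], [-17, 0, 0, 0, 0, 0, 1]]
  ]
}}

```text
t: 30.55
position: [0.5475, -0.0291, 0.2347]
eef_rot: [2.852, -0.0, 1.432]
force: [-0.2, 0.5, -4.1]
opening: 0.0126
finger_force: 79.8
```

{"op": "drive_tool", "data": {
  "rows": [
    [[0, 0, 0, 0, 0, 0, 1], [0, 0, 0, 0, 0, 0, 1], [0, 0, 0, 0, 0, 0, 1]]
  ]
}}

```text
t: 30.8
position: [0.5505, -0.0298, 0.2383]
eef_rot: [2.846, 0.0, 1.432]
force: [0.5, -0.5, -4.8]
opening: 0.0127
finger_force: 79.8
```

```bash
python3 - <<'E'
from h import *
s=read_state();print(s["position"],s["eef_rot"],s["force"],s["opening"]);print(lip(s))
print(row(tcp_for(-.054,.125,17),np.pi/2+PSI,17,s)); print(row(tcp_for(-.054,.0985,17),np.pi/2+PSI,17,s))
E
```

```text
[ 0.55050912 -0.0297505   0.23832548] [2.84592395e+00 5.00980196e-05 1.43152948e+00] [ 0.52068484 -0.54891038 -4.75929792] 0.012732480073423187
(array([-0.0522, -0.0035,  0.2065]), array([ 0.0894, -0.0034,  0.2497]), 'tilt', np.float64(16.94), 'dyaw', np.float64(0.04))
[-0.06   -0.01    0.04    0.0034 -0.0255  0.0774]
[-0.06   -0.01    0.04    0.0034 -0.0332  0.1027]
```

{"op": "drive_tool", "data": {
  "rows": [
    [[0, 0, 0, 0.0034, -0.008, 0.025, 1], [0, 0, 0, 0.0034, -0.017, 0.05, 1], [0, 0, 0, 0.0034, -0.0255, 0.077, 1], [0, 0, 0, 0.0034, -0.0255, 0.077, 1], [0, 0, 0, 0.0034, -0.0255, 0.077, 1]]
  ]
}}

```text
t: 31.22
position: [0.5475, -0.0258, 0.1552]
eef_rot: [2.85, -0.0, 1.432]
force: [-0.1, -0.1, -3.5]
opening: 0.0128
finger_force: 79.9
```

{"op": "drive_tool", "data": {
  "rows": [
    [[0, 0, 0, 0, 0, 0, 1], [0, 0, 0, 0, 0, 0, 1], [0, 0, 0, 0, 0, 0, 1], [0, 0, 0, 0, 0, 0, 1]]
  ]
}}

```text
t: 31.55
position: [0.5496, -0.0261, 0.1594]
eef_rot: [2.842, 0.0, 1.432]
force: [0.2, -0.1, -4.9]
opening: 0.0129
finger_force: 79.9
```

```bash
python3 - <<'E'
from h import *
s=shot("scene","s7",(200,140,420,310),3.5);print(s["position"],s["force"],s["opening"]);print(lip(s))
print(row(tcp_for(-.054,.0985,17),np.pi/2+PSI,17,s))
X=lambda x,y,z:pix(np.r_[O+ex*x+ey*y,z],"scene")[0]
f=lambda p:((p-[200,140])*3.5).round(0)
print("wall in edge",f(X(-.058,.096,.096)),f(X(-.058,-.096,.096)),"ledge",f(X(-.064,.08,.118)),f(X(-.064,-.08,.118)))
R=Ro.from_euler("xyz",s["eef_rot"]).as_matrix();org=s["position"]+R[:,2]*.0107-R[:,0]*.001
for q in[(.074,.104,.006),(.074,-.104,.006),(-.06,.104,.006),(-.06,-.104,.006),(-.074,.075,.006),(0,.045,.042),(0,-.045,.042)]:
    print(q,f(pix(org+R[:,1]*q[0]+R[:,0]*q[1]-R[:,2]*q[2],"scene")[0]))
E
```

```text
[ 0.54961997 -0.02606418  0.15942049] [ 0.23005535 -0.06523556 -4.94886641] 0.012935700965989986
(array([-0.0534,  0.    ,  0.1273]), array([0.088 , 0.0002, 0.1711]), 'tilt', np.float64(17.19), 'dyaw', np.float64(0.06))
[ 1.90e-01 -1.00e-02  5.00e-02 -1.00e-04 -9.00e-03  2.76e-02]
wall in edge [599. 287.] [377. 144.] ledge [588. 243.] [400. 124.]
(0.074, 0.104, 0.006) [441. 321.]
(0.074, -0.104, 0.006) [187. 144.]
(-0.06, 0.104, 0.006) [596. 257.]
(-0.06, -0.104, 0.006) [348.  99.]
(-0.074, 0.075, 0.006) [573. 227.]
(0, 0.045, 0.042) [468. 179.]
(0, -0.045, 0.042) [356. 108.]
```

View pics/s7.png

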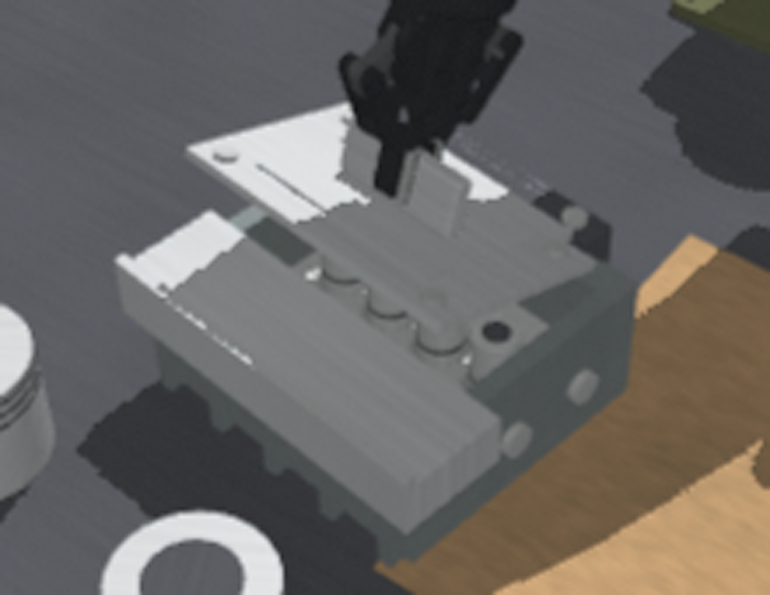

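The cover is tilted over the chest: its far corner is seen at (188,150), predicted (187,144). The lifters are standing in the bores, so I lower it.

{"op": "drive_tool", "data": {
  "rows": [
    [[0, 0, 0, 0, -0.003, 0.01, 1], [0, 0, 0, 0, -0.006, 0.018, 1], [0, 0, 0, 0, -0.009, 0.026, 1], [0, 0, 0, 0, -0.009, 0.026, 1], [0, 0, 0, 0, -0.009, 0.026, 1]]
  ]
}}

```text
t: 32.02
position: [0.5466, -0.0256, 0.1282]
eef_rot: [2.848, -0.0, 1.432]
force: [-0.1, 0.1, -4.0]
opening: 0.0132
finger_force: 79.8
```

{"op": "drive_tool", "data": {
  "rows": [
    [[0, 0, 0, 0, 0, 0, 1], [0, 0, 0, 0, 0, 0, 1], [0, 0, 0, 0, 0, 0, 1], [0, 0, 0, 0, 0, 0, 1]]
  ]
}}

```text
t: 32.35
position: [0.5477, -0.0258, 0.1302]
eef_rot: [2.844, 0.0, 1.432]
force: [-0.6, 0.6, -4.5]
opening: 0.013
finger_force: 79.8
```

```bash
python3 - <<'E'
from h import *
s=read_state();print(s["position"],s["force"],s["ft_torque"]);print(lip(s))
for x in(-.066,-.0725):print(row(tcp_for(x,.099,17),np.pi/2+PSI,17,s))
E
```

```text
[ 0.54771355 -0.02575157  0.1301604 ] [-0.62722923  0.63496165 -4.48343858] [ 0.09452811  0.35061011 -0.01917515]
(array([-0.0554,  0.0001,  0.0982]), array([0.0861, 0.0002, 0.1416]), 'tilt', np.float64(17.04), 'dyaw', np.float64(0.06))
[ 0.04   -0.02    0.05   -0.0001 -0.0099 -0.0038]
[ 0.04   -0.02    0.05   -0.0001 -0.0161 -0.0057]
```

{"op": "drive_tool", "data": {
  "rows": [
    [[0, 0, 0, 0, -0.003, -0.0015, 1], [0, 0, 0, 0, -0.006, -0.0027, 1], [0, 0, 0, 0, -0.009, -0.0035, 1], [0, 0, 0, 0, -0.01, -0.0038, 1], [0, 0, 0, 0, -0.01, -0.0038, 1]]
  ]
}}

```text
t: 32.77
position: [0.5365, -0.0242, 0.1304]
eef_rot: [2.845, 0.0, 1.432]
force: [0.2, 0.2, -4.1]
opening: 0.0131
finger_force: 79.8
```

{"op": "drive_tool", "data": {
  "rows": [
    [[0, 0, 0, 0, 0, 0, 1], [0, 0, 0, 0, 0, 0, 1], [0, 0, 0, 0, 0, 0, 1]]
  ]
}}

```text
t: 33.02
position: [0.537, -0.0243, 0.1305]
eef_rot: [2.845, -0.0, 1.432]
force: [-0.3, 0.0, -4.6]
opening: 0.0129
finger_force: 79.8
```

```bash
python3 - <<'E'
from h import *
s=read_state();print(s["position"],s["force"],s["ft_torque"]);print(lip(s))
for x in(-.0735,):print(row(tcp_for(x,.0985,17),np.pi/2+PSI,17,s))
E
```

```text
[ 0.53700267 -0.02426695  0.13049105] [-0.28219628  0.02603126 -4.5753978 ] [ 0.01200478  0.39861007 -0.02373938]
(array([-0.0663,  0.0001,  0.0986]), array([0.0753, 0.0002, 0.1419]), 'tilt', np.float64(17.01), 'dyaw', np.float64(0.05))
[ 0.01   -0.02    0.05   -0.0001 -0.0069 -0.002 ]
```

{"op": "drive_tool", "data": {
  "rows": [
    [[0, 0, 0, 0, -0.002, -0.0007, 1], [0, 0, 0, 0, -0.004, -0.0013, 1], [0, 0, 0, 0, -0.006, -0.0019, 1], [0, 0, 0, 0, -0.0069, -0.002, 1], [0, 0, 0, 0, -0.0069, -0.002, 1]]
  ]
}}

```text
t: 33.43
position: [0.5295, -0.0232, 0.1302]
eef_rot: [2.845, 0.0, 1.432]
force: [-0.1, 0.5, -4.2]
opening: 0.013
finger_force: 79.8
```

{"op": "drive_tool", "data": {
  "rows": [
    [[0, 0, 0, 0, 0, 0, 1], [0, 0, 0, 0, 0, 0, 1], [0, 0, 0, 0, 0, 0, 1]]
  ]
}}

```text
t: 33.68
position: [0.5299, -0.0233, 0.1304]
eef_rot: [2.845, 0.0, 1.432]
force: [-0.0, 0.1, -4.1]
opening: 0.013
finger_force: 79.8
```

```bash
python3 - <<'E'
from h import *
s=read_state();print(s["position"],s["force"],s["ft_torque"]);print(lip(s))
for th in(14,11,8):print(th,row(tcp_for(-.0738,.0965+.001*(th/17),th),np.pi/2+PSI,th,s))
E
```

```text
[ 0.52987055 -0.02325877  0.13040646] [-0.01400798  0.1235575  -4.1417645 ] [0.09276702 0.38725    0.03228872]
(array([-0.0735,  0.0001,  0.0985]), array([0.068 , 0.0002, 0.1418]), 'tilt', np.float64(17.01), 'dyaw', np.float64(0.06))
14 [ 3.01e+00 -1.00e-02  6.00e-02 -1.00e-04 -2.00e-04  5.00e-03]
11 [ 6.01e+00 -1.00e-02  6.00e-02 -1.00e-04  0.00e+00  9.00e-03]
8 [ 9.01e+00 -1.00e-02  6.00e-02 -1.00e-04 -0.00e+00  1.31e-02]
```

{"op": "drive_tool", "data": {
  "rows": [
    [[1.8, 0, 0, 0, 0, 0.003, 1], [3.6, 0, 0, 0, 0, 0.0058, 1], [5.4, 0, 0, 0, 0, 0.0082, 1], [7.2, 0, 0, 0, 0, 0.0106, 1], [9, 0, 0, 0, 0, 0.013, 1]]
  ]
}}

```text
t: 34.1
position: [0.5339, -0.0238, 0.118]
eef_rot: [3.003, 0.0, 1.432]
force: [1.8, 0.0, -3.6]
opening: 0.013
finger_force: 79.9
```

{"op": "drive_tool", "data": {
  "rows": [
    [[0, 0, 0, 0, 0, 0, 1], [0, 0, 0, 0, 0, 0, 1], [0, 0, 0, 0, 0, 0, 1]]
  ]
}}

```text
t: 34.35
position: [0.5335, -0.0238, 0.1179]
eef_rot: [3.001, -0.0, 1.432]
force: [0.2, 0.5, -5.2]
opening: 0.0127
finger_force: 79.8
```

```bash
python3 - <<'E'
from h import *
s=read_state();print(s["position"],s["force"],s["ft_torque"]);print(lip(s))
for th in(6,4,2,0):print(th,row(tcp_for(-.0738,.0962,th),np.pi/2+PSI,th,s))
E
```

```text
[ 0.5335323  -0.02375387  0.11787429] [ 0.23135935  0.47462016 -5.23437611] [ 0.05874843  0.18521561 -0.04080591]
(array([-0.0739,  0.0001,  0.0969]), array([0.0726, 0.0002, 0.1176]), 'tilt', np.float64(8.03), 'dyaw', np.float64(0.06))
6 [ 2.03e+00 -1.00e-02  6.00e-02 -2.00e-04  4.00e-04  3.40e-03]
4 [ 4.03e+00 -1.00e-02  6.00e-02 -2.00e-04  6.00e-04  6.00e-03]
2 [ 6.03e+00 -1.00e-02  6.00e-02 -2.00e-04  7.00e-04  8.60e-03]
0 [ 8.03e+00 -1.00e-02  6.00e-02 -2.00e-04  8.00e-04  1.12e-02]
```

{"op": "drive_tool", "data": {
  "rows": [
    [[1.6, 0, 0, 0, 0.0003, 0.0027, 1], [3.2, 0, 0, 0, 0.0005, 0.0049, 1], [4.8, 0, 0, 0, 0.0006, 0.007, 1], [6.4, 0, 0, 0, 0.0007, 0.0091, 1], [7.5, 0, 0, 0, 0.0008, 0.0106, 1]]
  ]
}}

```text
t: 34.77
position: [0.5363, -0.0242, 0.1073]
eef_rot: [3.135, 0.0, 1.432]
force: [0.3, 1.3, -4.1]
opening: 0.0127
finger_force: 79.8
```

{"op": "drive_tool", "data": {
  "rows": [
    [[0, 0, 0, 0, 0, 0, 1], [0, 0, 0, 0, 0, 0, 1], [0, 0, 0, 0, 0, 0, 1]]
  ]
}}

```text
t: 35.02
position: [0.5358, -0.0241, 0.1074]
eef_rot: [3.133, 0.0, 1.432]
force: [-0.7, -0.2, -4.6]
opening: 0.0127
finger_force: 79.8
```

```bash
python3 - <<'E'
from h import *
s=read_state();print(s["position"],s["force"],s["ft_torque"]);print(lip(s))
E
```

```text
[ 0.53581951 -0.0240789   0.10740263] [-0.66222469 -0.1581081  -4.57729222] [-0.03025899  0.03683898 -0.00167412]
(array([-0.0737,  0.0001,  0.0961]), array([0.0742, 0.0002, 0.0973]), 'tilt', np.float64(0.49), 'dyaw', np.float64(0.06))
```

{"op": "drive_tool", "data": {
  "rows": [
    [[0.3, 0, 0, 0, 0, 0.0007, 1], [0.5, 0, 0, 0, 0, 0.0015, 1], [0.5, 0, 0, 0, 0, 0.0022, 1], [0.5, 0, 0, 0, 0, 0.0022, 1]]
  ]
}}

```text
t: 35.35
position: [0.5357, -0.024, 0.1068]
eef_rot: [-3.141, 0.0, 1.432]
force: [-5.5, 0.6, 5.0]
opening: 0.0127
finger_force: 81.2
```

{"op": "drive_tool", "data": {
  "rows": [
    [[0, 0, 0, 0, 0, 0.001, 1], [0, 0, 0, 0, 0, 0.001, 1], [0, 0, 0, 0, 0, 0.001, 1]]
  ]
}}

```text
t: 35.6
position: [0.5357, -0.024, 0.1068]
eef_rot: [-3.141, 0.0, 1.432]
force: [-8.2, 1.6, 9.7]
opening: 0.0128
finger_force: 82.0
```

```bash
python3 - <<'E'
from h import *
s=read_state();print(s["position"],s["force"],s["ft_torque"]);print(lip(s))
E
```

```text
[ 0.53573469 -0.02403731  0.10677147] [-8.24685329  1.62235324  9.72869263] [0.15666795 1.24762545 0.04687284]
(array([-0.0739,  0.0001,  0.0961]), array([0.0741, 0.0003, 0.096 ]), 'tilt', np.float64(-0.04), 'dyaw', np.float64(0.07))
```

{"op": "drive_tool", "data": {
  "rows": [
    [[0, 0, 0, 0, 0, -0.002, 1], [0, 0, 0, 0, 0, -0.002, 0.8], [0, 0, 0, 0, 0, -0.002, 0.6], [0, 0, 0, 0, 0, -0.002, 0.45], [0, 0, 0, 0, 0, -0.002, 0.45]]
  ]
}}

```text
t: 36.02
position: [0.5362, -0.0242, 0.1066]
eef_rot: [3.141, 0.0, 1.432]
force: [-0.2, 0.1, -0.1]
opening: 0.0467
finger_force: 0.0
```

{"op": "drive_tool", "data": {
  "rows": [
    [[0, 0, 0, 0, 0, -0.01, 0.45], [0, 0, 0, 0, 0, -0.03, 0.45], [0, 0, 0, 0, 0, -0.06, 0.45], [0, 0, 0, 0, 0, -0.1, 0.45], [0, 0, 0, 0, 0, -0.14, 0.45]]
  ]
}}

```text
t: 36.43
position: [0.5351, -0.024, 0.2476]
eef_rot: [-3.14, -0.0, 1.432]
force: [0.8, -1.1, 0.8]
opening: 0.047
finger_force: 0.0
```

{"op": "drive_tool", "data": {
  "rows": [
    [[0, 0, 0, 0.18, 0, 0, 0.45], [0, 0, 0, 0.18, 0, 0, 0.45], [0, 0, 0, 0.18, 0, 0, 0.45], [0, 0, 0, 0.18, 0, 0, 0.45], [0, 0, 0, 0.18, 0, 0, 0.45]]
  ]
}}

```text
t: 36.85
position: [0.5609, 0.1586, 0.2474]
eef_rot: [3.141, -0.002, 1.436]
force: [-0.3, -0.5, -0.2]
opening: 0.0467
finger_force: 0.0
```

{"op": "drive_tool", "data": {
  "rows": [
    [[0, 0, 0, 0.17, -0.05, 0, 0.45], [0, 0, 0, 0.17, -0.05, 0, 0.45], [0, 0, 0, 0.17, -0.05, 0, 0.45], [0, 0, 0, 0.17, -0.05, 0, 0.45], [0, 0, 0, 0.17, -0.05, 0, 0.45]]
  ]
}}

```text
t: 37.27
position: [0.5335, 0.334, 0.2469]
eef_rot: [-3.141, -0.002, 1.436]
force: [-0.1, -0.6, 0.1]
opening: 0.047
finger_force: 0.0
```

{"op": "drive_tool", "data": {
  "rows": [
    [[0, 0, -35, 0, 0, 0, 0.45], [0, 0, -35, 0, 0, 0, 0.45], [0, 0, -35, 0, 0, 0, 0.45], [0, 0, -35, 0, 0, 0, 0.45], [0, 0, -35, 0, 0, 0, 0.45]]
  ]
}}

```text
t: 37.68
position: [0.5351, 0.3288, 0.2469]
eef_rot: [3.141, 0.0, 2.048]
force: [0.4, 0.8, -0.5]
opening: 0.0467
finger_force: 0.0
```

{"op": "drive_tool", "data": {
  "rows": [
    [[0, 0, -35, 0, 0, 0, 0.45], [0, 0, -35, 0, 0, 0, 0.45], [0, 0, -35, 0, 0, 0, 0.45], [0, 0, -35, 0, 0, 0, 0.45], [0, 0, -35, 0, 0, 0, 0.45]]
  ]
}}

```text
t: 38.1
position: [0.5351, 0.3286, 0.2469]
eef_rot: [-3.141, 0.0, 2.659]
force: [0.1, 0.0, 0.2]
opening: 0.0469
finger_force: 0.0
```

{"op": "drive_tool", "data": {
  "rows": [
    [[0, 0, 0, 0, 0, 0, 0.45], [0, 0, 0, 0, 0, 0, 0.45], [0, 0, 0, 0, 0, 0, 0.45]]
  ]
}}

```text
t: 38.35
position: [0.535, 0.3291, 0.2466]
eef_rot: [3.142, 0.0, 2.651]
force: [0.1, 0.6, -0.5]
opening: 0.047
finger_force: 0.0
```

```bash
python3 - <<'E'
from h import *
s=read_state();print(s["position"],s["eef_rot"],s["q"])
im=cv2.cvtColor(read_camera("top"),cv2.COLOR_RGB2BGR);cv2.imwrite("pics/top3.png",im)
w=cv2.cvtColor(read_camera("wrist"),cv2.COLOR_RGB2BGR);cv2.imwrite("pics/w8f.png",w)
a=cv2.resize(im[185:320,285:395],None,fx=4,fy=4,interpolation=cv2.INTER_CUBIC)  # 440x540
b=w[:540//1, :]; b=cv2.resize(w[60:420,100:540],(360*440//440,295)) if 0 else cv2.resize(w,(360,270),interpolation=cv2.INTER_AREA)
c=cv2.resize(im[195:330,150:240],(360,540),interpolation=cv2.INTER_CUBIC)[:270]
o=np.zeros((540,800,3),np.uint8);o[:,:440]=a;o[:270,440:]=b;o[270:,440:]=cv2.resize(im[200:330,155:328],(360,270),interpolation=cv2.INTER_CUBIC)
cv2.imwrite("pics/combo.png",o)
E
```

```text
[0.53496174 0.32905932 0.24656489] [3.14158484e+00 1.84789658e-04 2.65080025e+00] [ 4.66073357e-01  6.72590919e-02  1.68527403e+00 -1.49001752e-04
  1.38894669e+00 -6.13903625e-01]
```

View pics/combo.png

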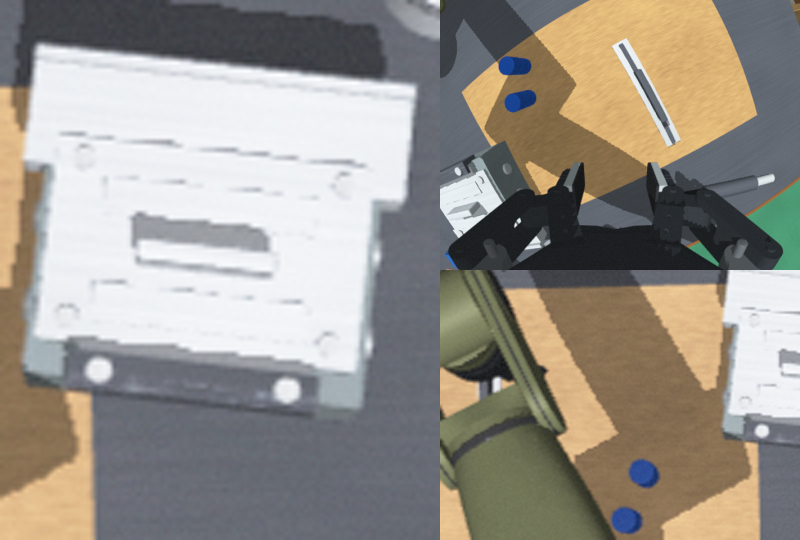

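The cover is home under the ledge, with no tilt visible. In the wrist view the straightedge spans about (307,78) to (425,251) in full-image pixels.

```bash
python3 - <<'E'
from h import *
s=read_state()
W=np.array([at("wrist",u,v,.008,s) for u,v in[(307.6,78),(329,69),(425,251),(403.6,261)]]);print(W.round(4),W.mean(0))
w=cv2.imread("pics/w8f.png")[50:285,285:450]
m=((w.min(2)>150)).astype(np.uint8)
n,l,st,ce=cv2.connectedComponentsWithStats(m)
p=np.argwhere(m>0)[:,::-1]+[285,50]
P=np.array([at("wrist",u,v,.008,s)[:2] for u,v in p]); ok=(P[:,1]>.35)&(P[:,1]<.45)
r=cv2.minAreaRect((P[ok]*1000).astype(np.float32));print(ok.sum(),r,cv2.boxPoints(r))
E
```

```text
[[0.4201 0.3864 0.008 ]
 [0.4217 0.41   0.008 ]
 [0.643  0.4159 0.008 ]
 [0.6419 0.3891 0.008 ]] [0.53169329 0.40036286 0.008     ]Traceback (most recent call last):
  File "<stdin>", line 8, in <module>
  File "h.py", line 14, in at
    o,d=ray(n,u,v,st); return o+d*(z-o[2])/d[2]
        ~~~^^^^^^^^^^
  File "h.py", line 5, in ray
    c=get_calibration(n); f=240/np.tan(np.radians(c["vfov"]/2))
ValueError: time passes only in moves, steps and waits
```

```bash
python3 - <<'E'
from h import *
print(row([.532,.4005,.11],3.176))
E
```

```text
[ -0.       0.     -30.03     0.0361   0.0615   0.1364]
```

{"op": "drive_tool", "data": {
  "rows": [
    [[0, 0, -30, 0.036, 0.0615, 0.136, 0.45], [0, 0, -30, 0.036, 0.0615, 0.136, 0.45], [0, 0, -30, 0.036, 0.0615, 0.136, 0.45], [0, 0, -30, 0.036, 0.0615, 0.136, 0.45], [0, 0, -30, 0.036, 0.0615, 0.136, 0.45]]
  ]
}}

```text
t: 38.87
position: [0.5274, 0.4001, 0.1023]
eef_rot: [-3.136, -0.011, -3.102]
force: [-0.3, -0.8, -1.1]
opening: 0.047
finger_force: 0.0
```

{"op": "drive_tool", "data": {
  "rows": [
    [[0, 0, 0, 0, 0, 0, 0.45], [0, 0, 0, 0, 0, 0, 0.45], [0, 0, 0, 0, 0, 0, 0.45], [0, 0, 0, 0, 0, 0, 0.45]]
  ]
}}

```text
t: 39.2
position: [0.5335, 0.4008, 0.1136]
eef_rot: [3.139, 0.004, -3.108]
force: [0.2, 0.4, 0.3]
opening: 0.0469
finger_force: 0.0
```

```bash
python3 - <<'E'
from h import *
s=read_state();print(s["position"],s["eef_rot"],row([.532,.4005,.016],3.176,0,s))
shot("wrist","w9",(140,60,500,330),2)
E
```

```text
[0.53351199 0.40084608 0.11356141] [ 3.13923651  0.00423469 -3.10820734] [ 0.13    0.24   -0.06    0.0019 -0.0005  0.0976]
```

View pics/w9.png

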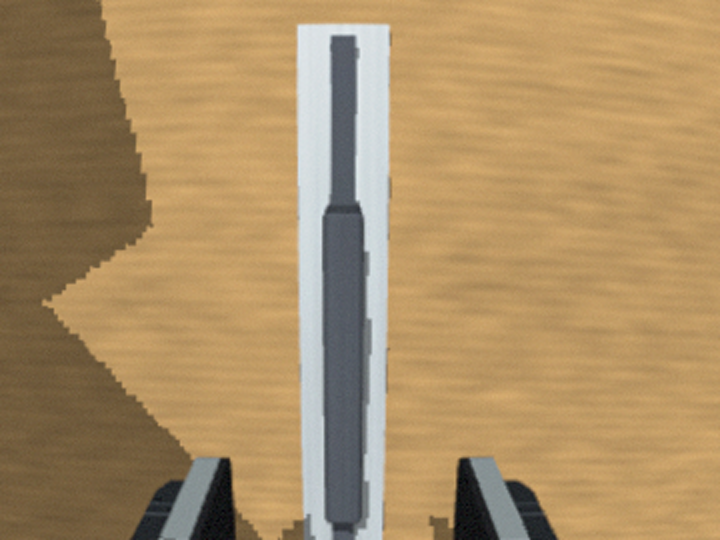

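The straightedge is straight and centred between the fingers, its rib spanning v 208 to 522 in the crop.

{"op": "drive_tool", "data": {
  "rows": [
    [[0, 0, 0, 0.001, 0, 0.03, 0.45], [0, 0, 0, 0.001, 0, 0.06, 0.45], [0, 0, 0, 0.001, 0, 0.08, 0.45], [0, 0, 0, 0.001, 0, 0.095, 0.45], [0, 0, 0, 0.001, 0, 0.095, 0.45]]
  ],
  "grip_force": 60
}}

```text
t: 39.67
position: [0.5291, 0.399, 0.0121]
eef_rot: [-3.139, -0.005, -3.107]
force: [-0.3, 0.2, 0.3]
opening: 0.047
finger_force: 0.0
```

{"op": "drive_tool", "data": {
  "rows": [
    [[0, 0, 0, 0, 0, 0, 0.45], [0, 0, 0, 0, 0, 0, 0.45], [0, 0, 0, 0, 0, 0, 0.45]]
  ]
}}

```text
t: 39.92
position: [0.5324, 0.4016, 0.0179]
eef_rot: [3.14, 0.004, -3.106]
force: [0.2, -0.8, 1.3]
opening: 0.047
finger_force: 0.0
```

{"op": "drive_tool", "data": {
  "rows": [
    [[0, 0, 0, 0, 0, 0, 1], [0, 0, 0, 0, 0, 0, 1], [0, 0, 0, 0, 0, 0, 1], [0, 0, 0, 0, 0, 0, 1], [0, 0, 0, 0, 0, 0, 1]]
  ]
}}

```text
t: 40.33
position: [0.5314, 0.4009, 0.0164]
eef_rot: [3.141, 0.001, -3.106]
force: [-1.4, -1.3, 5.1]
opening: 0.0108
finger_force: 59.8
```

{"op": "drive_tool", "data": {
  "rows": [
    [[0, 0, 0, 0, 0, 0, 1], [0, 0, 0, 0, 0, 0, 1], [0, 0, 0, 0, 0, 0, 1]]
  ]
}}

```text
t: 40.58
position: [0.5314, 0.4008, 0.0164]
eef_rot: [3.141, 0.001, -3.106]
force: [-0.5, -1.5, 5.2]
opening: 0.011
finger_force: 59.9
```

```bash
python3 - <<'E'
from h import *
s=read_state();print(s["position"],s["eef_rot"],s["force"],s["opening"])
E
```

```text
[0.53139725 0.40081381 0.01639113] [ 3.14124412e+00  1.03677310e-03 -3.10602416e+00] [-0.5498773  -1.46676814  5.18524866] 0.010997287434150422
```

{"op": "drive_tool", "data": {
  "rows": [
    [[0, 0, 0, 0, 0, -0.02, 1], [0, 0, 0, 0, 0, -0.05, 1], [0, 0, 0, 0, 0, -0.09, 1], [0, 0, 0, 0, 0, -0.13, 1], [0, 0, 0, 0, 0, -0.17, 1]]
  ],
  "grip_force": 80
}}

```text
t: 41.0
position: [0.5295, 0.3999, 0.1845]
eef_rot: [-3.14, -0.004, -3.106]
force: [0.1, -0.2, -4.2]
opening: 0.0108
finger_force: 78.3
```

{"op": "drive_tool", "data": {
  "rows": [
    [[0, 0, 6.6, 0, 0, -0.03, 1], [0, 0, 13.2, 0, 0, -0.03, 1], [0, 0, 19.8, 0, 0, -0.03, 1], [0, 0, 26.4, 0, 0, -0.03, 1], [0, 0, 33, 0, 0, -0.03, 1]]
  ]
}}

```text
t: 41.42
position: [0.5299, 0.4003, 0.2134]
eef_rot: [-3.139, -0.002, 2.596]
force: [-0.4, 0.2, -3.4]
opening: 0.0108
finger_force: 78.3
```

{"op": "drive_tool", "data": {
  "rows": [
    [[0, 0, 6.6, 0, 0, 0, 1], [0, 0, 13.2, 0, 0, 0, 1], [0, 0, 19.8, 0, 0, 0, 1], [0, 0, 26.4, 0, 0, 0, 1], [0, 0, 33, 0, 0, 0, 1]]
  ]
}}

```text
t: 41.83
position: [0.5299, 0.4002, 0.2129]
eef_rot: [-3.138, 0.0, 2.02]
force: [0.5, -0.3, -3.9]
opening: 0.0105
finger_force: 78.3
```

{"op": "drive_tool", "data": {
  "rows": [
    [[0, 0, 6.8, 0, 0, 0, 1], [0, 0, 13.6, 0, 0, 0, 1], [0, 0, 20.4, 0, 0, 0, 1], [0, 0, 27.2, 0, 0, 0, 1], [0, 0, 34, 0, 0, 0, 1]]
  ]
}}

```text
t: 42.25
position: [0.5299, 0.4002, 0.2129]
eef_rot: [-3.139, 0.002, 1.426]
force: [-0.2, -0.5, -3.3]
opening: 0.0108
finger_force: 78.3
```

```bash
cat >> h.py <<'E'
CO=np.array([.5357,-.0242]);CY=1.432-np.pi/2;cx_=np.array([np.cos(CY),np.sin(CY)]);cy_=np.array([-np.sin(CY),np.cos(CY)])
def se(s):
    p=np.array(s["position"][:2])-CO; return "off-edge",round(p@cx_-.074,4),"y",round(p@cy_,4),"bottom",round(s["position"][2]-.0164,4)
def setarget(off,z): return [*(CO+cx_*(.074+off)),z+.0164]
E
python3 - <<'E'
from h import *
s=read_state();print(s["position"],s["eef_rot"],se(s))
print(row(setarget(.018,.18),1.432,0,s))
E
```

```text
[0.52986933 0.40018004 0.2128908 ] [-3.13869224e+00  2.12751356e-03  1.42596014e+00] ('off-edge', np.float64(-0.1385), 'y', np.float64(0.4195), 'bottom', np.float64(0.1965))
[-0.17    0.12   -0.35   -0.4185  0.1591  0.0169]
```

{"op": "drive_tool", "data": {
  "rows": [
    [[0, 0, 0, -0.03, 0.01, 0, 1], [0, 0, 0, -0.065, 0.025, 0, 1], [0, 0, 0, -0.1, 0.04, 0, 1], [0, 0, 0, -0.14, 0.053, 0, 1], [0, 0, 0, -0.17, 0.065, 0, 1]]
  ]
}}

```text
t: 42.67
position: [0.5707, 0.2207, 0.2132]
eef_rot: [-3.139, 0.002, 1.432]
force: [1.1, 0.7, -4.8]
opening: 0.0105
finger_force: 78.4
```

{"op": "drive_tool", "data": {
  "rows": [
    [[0, 0, 0, -0.036, 0.014, 0, 1], [0, 0, 0, -0.072, 0.027, 0, 1], [0, 0, 0, -0.108, 0.041, 0, 1], [0, 0, 0, -0.144, 0.055, 0, 1], [0, 0, 0, -0.17, 0.065, 0, 1]]
  ]
}}

```text
t: 43.08
position: [0.6118, 0.043, 0.2133]
eef_rot: [-3.139, 0.001, 1.43]
force: [0.3, -0.1, -3.0]
opening: 0.0108
finger_force: 78.4
```

{"op": "drive_tool", "data": {
  "rows": [
    [[0, 0, 0, -0.03, 0.012, 0, 1], [0, 0, 0, -0.06, 0.02, 0, 1], [0, 0, 0, -0.078, 0.029, 0, 1], [0, 0, 0, -0.078, 0.029, 0, 1], [0, 0, 0, -0.078, 0.029, 0, 1]]
  ]
}}

```text
t: 43.5
position: [0.6296, -0.0362, 0.2133]
eef_rot: [-3.138, -0.001, 1.43]
force: [0.2, 0.3, -3.7]
opening: 0.0104
finger_force: 78.5
```

{"op": "drive_tool", "data": {
  "rows": [
    [[0, 0, 0, 0, 0, 0, 1], [0, 0, 0, 0, 0, 0, 1], [0, 0, 0, 0, 0, 0, 1], [0, 0, 0, 0, 0, 0, 1]]
  ]
}}

```text
t: 43.83
position: [0.6302, -0.0343, 0.2152]
eef_rot: [-3.141, -0.0, 1.433]
force: [-0.3, -0.2, -3.7]
opening: 0.0107
finger_force: 78.5
```

```bash
python3 - <<'E'
from h import *
s=read_state();print(s["position"],s["eef_rot"],se(s))
print(row(setarget(.0185,.125),1.432,0,s))
E
```

```text
[ 0.63019774 -0.03430734  0.21518682] [-3.14134372e+00 -1.50902122e-04  1.43326334e+00] ('off-edge', np.float64(0.021), 'y', np.float64(0.0031), 'bottom', np.float64(0.1988))
[-0.01   -0.01    0.07   -0.0031 -0.0025  0.0738]
```

{"op": "drive_tool", "data": {
  "rows": [
    [[0, 0, 0, -0.002, -0.0025, 0.03, 1], [0, 0, 0, -0.002, -0.0025, 0.06, 1], [0, 0, 0, -0.002, -0.0025, 0.08, 1], [0, 0, 0, -0.002, -0.0025, 0.08, 1], [0, 0, 0, -0.002, -0.0025, 0.08, 1]]
  ]
}}

```text
t: 44.25
position: [0.6266, -0.0363, 0.134]
eef_rot: [-3.138, -0.0, 1.433]
force: [0.4, 0.4, -3.4]
opening: 0.0108
finger_force: 78.4
```

{"op": "drive_tool", "data": {
  "rows": [
    [[0, 0, 0, 0, 0, 0, 1], [0, 0, 0, 0, 0, 0, 1], [0, 0, 0, 0, 0, 0, 1], [0, 0, 0, 0, 0, 0, 1]]
  ]
}}

```text
t: 44.58
position: [0.6287, -0.0371, 0.1373]
eef_rot: [3.139, -0.0, 1.432]
force: [0.4, 0.5, -4.8]
opening: 0.0111
finger_force: 78.4
```

```bash
python3 - <<'E'
from h import *
s=read_state();print(s["position"],s["eef_rot"],s["force"],se(s))
print(row(setarget(.018,.098),1.432,0,s))
E
```

```text
[ 0.62867185 -0.0371038   0.13728004] [ 3.13852914e+00 -1.83778399e-05  1.43186416e+00] [ 0.41552887  0.46467925 -4.77437887] ('off-edge', np.float64(0.0199), 'y', np.float64(0.0001), 'bottom', np.float64(0.1209))
[ 1.80e-01 -0.00e+00 -1.00e-02 -1.00e-04 -1.90e-03  2.29e-02]
```

{"op": "drive_tool", "data": {
  "rows": [
    [[0, 0, 0, 0, -0.002, 0.008, 1], [0, 0, 0, 0, -0.002, 0.015, 1], [0, 0, 0, 0, -0.002, 0.021, 1], [0, 0, 0, 0, -0.002, 0.021, 1], [0, 0, 0, 0, -0.002, 0.021, 1]]
  ]
}}

```text
t: 45.0
position: [0.626, -0.0367, 0.1182]
eef_rot: [-3.141, 0.0, 1.432]
force: [-8.6, 1.3, 15.8]
opening: 0.0105
finger_force: 81.6
```

{"op": "drive_tool", "data": {
  "rows": [
    [[0, 0, 0, 0, 0, 0, 1], [0, 0, 0, 0, 0, 0, 1], [0, 0, 0, 0, 0, 0, 1], [0, 0, 0, 0, 0, 0, 1]]
  ]
}}

```text
t: 45.33
position: [0.6259, -0.0368, 0.1181]
eef_rot: [-3.141, 0.0, 1.432]
force: [-7.1, 1.6, 15.4]
opening: 0.0107
finger_force: 81.5
```

```bash
python3 - <<'E'
from h import *
s=read_state();print(s["position"],s["eef_rot"],s["force"],se(s))
E
```

```text
[ 0.62592787 -0.03676036  0.11813902] [-3.14143450e+00  2.09871733e-04  1.43194162e+00] [-7.11005469  1.59444017 15.43293649] ('off-edge', np.float64(0.0171), 'y', np.float64(0.0), 'bottom', np.float64(0.1017))
```

The straightedge stopped at 0.1017, which is the height of the cover's top (0.102), so it seems to rest on the cover's edge. I lift it, move it outward and try again.

{"op": "drive_tool", "data": {
  "rows": [
    [[0, 0, 0, 0, 0, -0.006, 1], [0, 0, 0, 0, 0, -0.01, 1], [0, 0, 0, 0, 0.004, -0.01, 1], [0, 0, 0, 0, 0.005, -0.01, 1], [0, 0, 0, 0, 0.005, -0.01, 1]]
  ]
}}

```text
t: 45.75
position: [0.6305, -0.0375, 0.1233]
eef_rot: [-3.14, 0.0, 1.432]
force: [-0.7, 0.5, -4.3]
opening: 0.0108
finger_force: 78.7
```

{"op": "drive_tool", "data": {
  "rows": [
    [[0, 0, 0, 0, 0, 0, 1], [0, 0, 0, 0, 0, 0, 1], [0, 0, 0, 0, 0, 0, 1], [0, 0, 0, 0, 0, 0, 1]]
  ]
}}

```text
t: 46.08
position: [0.6304, -0.0374, 0.124]
eef_rot: [-3.141, -0.0, 1.432]
force: [0.3, 0.0, -3.7]
opening: 0.0106
finger_force: 78.7
```

```bash
python3 - <<'E'
from h import *
s=read_state();print(s["position"],s["eef_rot"],s["force"],se(s))
w=read_camera("wrist");t=read_camera("top")
cv2.imwrite("pics/w10.png",cv2.cvtColor(w,cv2.COLOR_RGB2BGR));cv2.imwrite("pics/top4.png",cv2.cvtColor(t,cv2.COLOR_RGB2BGR))
# cover far edge vs flange in top image: profile of brightness along chest x at y=+-0.09 (z=.1)
g=cv2.imread("pics/top3.png",0).astype(np.float32)
for y in(-.08,-.065,.065,.08):
    xs=np.arange(.05,.136,.003)
    uv=pix(np.array([np.r_[O+ex*x+ey*y,.102] for x in xs]),"top").astype(np.float32)
    v=cv2.remap(g,uv[None,:,0],uv[None,:,1],cv2.INTER_LINEAR)[0]
    print(y,[f"{1000*x:.0f}:{int(q)}" for x,q in zip(xs,v)])
E
```

```text
[ 0.63042577 -0.03738021  0.12398218] [-3.14102856e+00 -4.51308843e-06  1.43177456e+00] [ 0.25969404  0.0211679  -3.67651474] ('off-edge', np.float64(0.0216), 'y', np.float64(0.0001), 'bottom', np.float64(0.1076))
-0.08 ['50:241', '53:241', '56:237', '59:228', '62:216', '65:231', '68:222', '71:229', '74:235', '77:204', '80:208', '83:239', '86:241', '89:241', '92:240', '95:240', '98:242', '101:242', '104:241', '107:241', '110:240', '113:242', '116:243', '119:241', '122:237', '125:228', '128:232', '131:240', '134:187']
-0.065 ['50:243', '53:227', '56:239', '59:241', '62:239', '65:241', '68:241', '71:240', '74:242', '77:204', '80:236', '83:241', '86:241', '89:242', '92:242', '95:242', '98:242', '101:241', '104:241', '107:241', '110:241', '113:242', '116:243', '119:242', '122:240', '125:217', '128:237', '131:239', '134:197']
0.065 ['50:239', '53:239', '56:239', '59:239', '62:237', '65:238', '68:241', '71:240', '74:237', '77:229', '80:240', '83:241', '86:239', '89:239', '92:238', '95:237', '98:239', '101:240', '104:239', '107:239', '110:239', '113:239', '116:239', '119:237', '122:230', '125:225', '128:233', '131:237', '134:162']
0.08 ['50:241', '53:241', '56:230', '59:226', '62:232', '65:235', '68:226', '71:230', '74:233', '77:224', '80:239', '83:240', '86:237', '89:239', '92:238', '95:237', '98:239', '101:240', '104:240', '107:239', '110:239', '113:241', '116:237', '119:237', '122:236', '125:217', '128:233', '131:232', '134:164']
```

{"op": "drive_tool", "data": {
  "rows": [
    [[0, 0, 0, 0, -0.0005, 0.004, 1], [0, 0, 0, 0, -0.0005, 0.008, 1], [0, 0, 0, 0, -0.0005, 0.0105, 1], [0, 0, 0, 0, -0.0005, 0.0105, 1], [0, 0, 0, 0, -0.0005, 0.0105, 1]]
  ]
}}

```text
t: 46.6
position: [0.6299, -0.0373, 0.1134]
eef_rot: [-3.141, -0.0, 1.432]
force: [-0.3, -0.4, -3.6]
opening: 0.0107
finger_force: 78.6
```

{"op": "drive_tool", "data": {
  "rows": [
    [[0, 0, 0, 0, 0, 0, 1], [0, 0, 0, 0, 0, 0, 1], [0, 0, 0, 0, 0, 0, 1]]
  ]
}}

```text
t: 46.85
position: [0.6302, -0.0374, 0.114]
eef_rot: [3.141, -0.0, 1.432]
force: [-0.6, -0.2, -4.3]
opening: 0.0109
finger_force: 78.6
```

```bash
python3 - <<'E'
from h import *
s=read_state();print(s["position"],s["eef_rot"],s["force"],se(s))
E
```

```text
[ 0.63020348 -0.03736105  0.11395747] [ 3.14135665e+00 -1.47374110e-05  1.43181855e+00] [-0.6494929  -0.24521716 -4.34107975] ('off-edge', np.float64(0.0214), 'y', np.float64(0.0), 'bottom', np.float64(0.0976))
```

{"op": "drive_tool", "data": {
  "rows": [
    [[0, 0, 0, 0, -0.001, 0, 1], [0, 0, 0, 0, -0.002, 0, 1], [0, 0, 0, 0, -0.003, 0, 1], [0, 0, 0, 0, -0.003, 0, 1], [0, 0, 0, 0, -0.003, 0, 1]]
  ]
}}

```text
t: 47.27
position: [0.6271, -0.0369, 0.1138]
eef_rot: [-3.142, -0.0, 1.432]
force: [0.6, 0.0, -3.7]
opening: 0.0104
finger_force: 78.6
```

{"op": "drive_tool", "data": {
  "rows": [
    [[0, 0, 0, 0, -0.001, 0, 1], [0, 0, 0, 0, -0.001, 0, 1], [0, 0, 0, 0, -0.001, 0, 1]]
  ]
}}

```text
t: 47.52
position: [0.6264, -0.0368, 0.114]
eef_rot: [3.141, 0.0, 1.432]
force: [0.3, -0.4, -4.1]
opening: 0.0107
finger_force: 78.6
```

{"op": "drive_tool", "data": {
  "rows": [
    [[0, 0, 0, 0, -0.001, 0, 1], [0, 0, 0, 0, -0.001, 0, 1], [0, 0, 0, 0, -0.001, 0, 1]]
  ]
}}

```text
t: 47.77
position: [0.6255, -0.0367, 0.114]
eef_rot: [3.141, 0.0, 1.432]
force: [1.9, -1.1, -3.7]
opening: 0.0106
finger_force: 78.5
```

```bash
python3 - <<'E'
from h import *
s=read_state();print(s["position"],s["eef_rot"],s["force"],s["ft_torque"],se(s))
E
```

```text
[ 0.62552319 -0.03674973  0.11401907] [3.14053876e+00 1.54625517e-05 1.43171397e+00] [ 1.90217191 -1.06315516 -3.72751416] [-0.02631641 -0.43543857  0.0347141 ] ('off-edge', np.float64(0.0167), 'y', np.float64(-0.0), 'bottom', np.float64(0.0976))
```

{"op": "drive_tool", "data": {
  "rows": [
    [[0, 0, 0, 0, -0.0007, 0, 1], [0, 0, 0, 0, -0.0007, 0, 1], [0, 0, 0, 0, -0.0007, 0, 1]]
  ]
}}

```text
t: 48.02
position: [0.6247, -0.0366, 0.114]
eef_rot: [3.141, 0.0, 1.432]
force: [2.3, -0.5, -4.3]
opening: 0.0107
finger_force: 78.5
```

```bash
python3 - <<'E'
from h import *
s=read_state();print(s["position"],s["force"],s["ft_torque"],se(s))
E
```

```text
[ 0.62468342 -0.03663423  0.11399953] [ 2.33059041 -0.52482662 -4.31470053] [-0.09078163 -0.48879466  0.04442677] ('off-edge', np.float64(0.0158), 'y', np.float64(-0.0), 'bottom', np.float64(0.0976))
```

A steady 2.3 N push shows it is flush against the cover. I set it down and release.

{"op": "drive_tool", "data": {
  "rows": [
    [[0, 0, 0, 0, 0.0005, 0.0008, 1], [0, 0, 0, 0, 0.0005, 0.0016, 1], [0, 0, 0, 0, 0.0005, 0.002, 1], [0, 0, 0, 0, 0.0005, 0.002, 1], [0, 0, 0, 0, 0.0005, 0.002, 1]]
  ]
}}

```text
t: 48.43
position: [0.6248, -0.0365, 0.1125]
eef_rot: [-3.141, 0.0, 1.432]
force: [-3.0, -0.0, 3.5]
opening: 0.0108
finger_force: 79.6
```

```bash
python3 - <<'E'
from h import *
s=read_state();print(s["position"],s["force"],s["ft_torque"],se(s))
E
```

```text
[ 0.6247836  -0.03652534  0.11245835] [-2.98315396 -0.02440755  3.51187846] [0.01238679 0.53657306 0.02739512] ('off-edge', np.float64(0.0159), 'y', np.float64(0.0001), 'bottom', np.float64(0.0961))
```

Seated at 0.0961. I open and withdraw straight up.

{"op": "drive_tool", "data": {
  "rows": [
    [[0, 0, 0, 0, 0, -0.0005, 0.9], [0, 0, 0, 0, 0, -0.0005, 0.75], [0, 0, 0, 0, 0, -0.0005, 0.6], [0, 0, 0, 0, 0, -0.0005, 0.55], [0, 0, 0, 0, 0, -0.0005, 0.55]]
  ]
}}

```text
t: 48.85
position: [0.6252, -0.0367, 0.1124]
eef_rot: [3.141, -0.0, 1.432]
force: [0.9, 0.1, -0.2]
opening: 0.0386
finger_force: 0.0
```

{"op": "drive_tool", "data": {
  "rows": [
    [[0, 0, 0, 0, 0, -0.01, 0.55], [0, 0, 0, 0, 0, -0.03, 0.55], [0, 0, 0, 0, 0, -0.06, 0.55], [0, 0, 0, 0, 0, -0.1, 0.55], [0, 0, 0, 0, 0, -0.14, 0.55]]
  ]
}}

```text
t: 49.27
position: [0.6242, -0.0365, 0.2535]
eef_rot: [-3.14, -0.0, 1.432]
force: [0.9, -0.1, 1.3]
opening: 0.0383
finger_force: 0.0
```

{"op": "drive_tool", "data": {
  "rows": [
    [[0, 0, 0, -0.15, -0.1, -0.05, 0.5], [0, 0, 0, -0.15, -0.1, -0.05, 0.5], [0, 0, 0, -0.15, -0.1, -0.05, 0.5], [0, 0, 0, -0.15, -0.1, -0.05, 0.5], [0, 0, 0, -0.15, -0.1, -0.05, 0.5]]
  ]
}}

```text
t: 49.68
position: [0.5033, -0.1738, 0.3054]
eef_rot: [3.138, 0.002, 1.43]
force: [0.9, -0.3, -0.2]
opening: 0.0429
finger_force: 0.0
```

{"op": "drive_tool", "data": {
  "rows": [
    [[0, 0, 0, -0.1, -0.05, 0, 0.5], [0, 0, 0, -0.1, -0.05, 0, 0.5], [0, 0, 0, -0.1, -0.05, 0, 0.5], [0, 0, 0, -0.1, -0.05, 0, 0.5], [0, 0, 0, -0.1, -0.05, 0, 0.5]]
  ]
}}

```text
t: 50.1
position: [0.4411, -0.2645, 0.3033]
eef_rot: [3.14, 0.0, 1.429]
force: [-0.5, 0.7, 0.5]
opening: 0.0429
finger_force: 0.0
```

```bash
python3 - <<'E'
from h import *
s=read_state();print(s["position"],s["force"])
im=cv2.cvtColor(read_camera("top"),cv2.COLOR_RGB2BGR);cv2.imwrite("pics/top5.png",im);g=cv2.cvtColor(im,cv2.COLOR_BGR2GRAY).astype(np.float32)
for y in(-.09,-.07,.07,.09):
    xs=np.arange(.06,.124,.002)
    uv=pix(np.array([np.r_[O+ex*x+ey*y,.103] for x in xs]),"top").astype(np.float32)
    v=cv2.remap(g,uv[None,:,0],uv[None,:,1],cv2.INTER_LINEAR)[0]
    print(y,[f"{1000*x:.0f}:{int(q)}" for x,q in zip(xs,v)])
# bystanders compared with the first picture
a=cv2.imread("pics/top0.png").astype(int)
for n,(x0,y0,x1,y1) in{"pa":(290,130,345,185),"pb":(375,145,425,195),"carton":(435,160,495,210)}.items():
    A=a[y0:y1,x0:x1].astype(np.float32).mean(2);B=g[y0:y1,x0:x1]
    print(n,cv2.phaseCorrelate(A,B))
E
```

```text
[ 0.44108953 -0.2645045   0.30326806] [-0.50223633  0.73801826  0.49216196]
-0.09 ['60:144', '62:147', '64:149', '66:151', '68:151', '70:151', '72:150', '74:148', '76:146', '78:145', '80:146', '82:145', '84:139', '86:109', '88:76', '90:65', '92:64', '94:79', '96:105', '98:135', '100:142', '102:145', '104:148', '106:152', '108:153', '110:153', '112:155', '114:156', '116:158', '118:157', '120:154', '122:153']
-0.07 ['60:152', '62:153', '64:155', '66:154', '68:152', '70:153', '72:154', '74:142', '76:142', '78:143', '80:143', '82:144', '84:132', '86:107', '88:75', '90:68', '92:68', '94:83', '96:115', '98:136', '100:144', '102:147', '104:147', '106:152', '108:154', '110:155', '112:155', '114:155', '116:157', '118:157', '120:155', '122:155']
0.07 ['60:237', '62:237', '64:239', '66:240', '68:239', '70:239', '72:238', '74:230', '76:234', '78:236', '80:236', '82:235', '84:216', '86:170', '88:120', '90:108', '92:106', '94:117', '96:135', '98:145', '100:196', '102:227', '104:223', '106:181', '108:205', '110:231', '112:238', '114:239', '116:238', '118:237', '120:235', '122:227']
0.09 ['60:232', '62:231', '64:227', '66:207', '68:218', '70:235', '72:240', '74:227', '76:229', '78:234', '80:235', '82:235', '84:220', '86:183', '88:124', '90:109', '92:106', '94:115', '96:134', '98:170', '100:206', '102:226', '104:220', '106:182', '108:196', '110:230', '112:237', '114:238', '116:237', '118:237', '120:237', '122:231']
pa ((-0.09374183341497044, 0.009379193145637288), 1.009773090812895)
pb ((-0.09663529634873669, 0.004181304747394421), 0.739621181678772)
carton ((-0.1506050105072667, -0.05949791253049952), 0.9202681204477946)
```

The straightedge is parallel and flush, and the bystanders have not moved. I hand in.

{"op": "drive_tool", "data": {
  "rows": [
    [[0, 0, 0, 0, 0, 0, 0.5], [0, 0, 0, 0, 0, 0, 0.5], [0, 0, 0, 0, 0, 0, 0.5], [0, 0, 0, 0, 0, 0, 0.5], [0, 0, 0, 0, 0, 0, 0.5]]
  ]
}}

```text
t: 50.57
position: [0.4421, -0.2629, 0.3023]
eef_rot: [-3.141, -0.0, 1.433]
force: [-0.1, -0.3, -0.1]
opening: 0.0428
finger_force: 0.0
```

```bash
python3 -c "
from workcell import *
print(close_job())"
```

```text
the job is handed in; nothing more can be done
None
```

I handed the job in at about 51 s with all four lifters in their bores, the cover hooked and swung home, and the straightedge laid flush on the flange after one correction (it first came down on the cover's edge); the pistons and carton had not moved, and the hand-in returned no verdict.

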